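# Secure the sleeve on the parts carrier with its linch pin

## Robot

A 6-joint arm with a two-finger parallel gripper is mounted at the origin on the work surface. World frame = base frame: x ahead of the robot, y to its left, z up, the work surface at z = 0. Lengths are in m, angles in rad, forces in N, time in s.
With the tool pointing down it reaches from about 0.25 to 0.8 m from the base axis. Payload 8.5 kg.
Tool frame: the origin (TCP) lies between the finger pads; the fingertips stand manip.tips_ahead ahead of it and the grasp point (between the pads) lies 3 mm ahead of it (manip.tips_ahead is the distance from the TCP to the fingertips, in m); z points along the fingers, y is the line along which they close (so a half turn about z gives the same grasp; the last joint's range is limited). The gripper opens to 85 mm and grips with 20 to 120 N. Pads are 22 mm wide; open, the fingers measure 114 mm over their backs; the gripper's body (76 mm by 85 mm) begins 54 mm behind the grasp point. The pads swing forward as they close: fully open they stand 13 mm farther back than shut.
Start: joints at [-1.144, 0.238, -0.013, 1.319, 0, 1.571], TCP at [0.217, -0.478, 0.253] pointing down, gripper open.
Joint ranges: [-2.66, 2.66], [-1.03, 1.9], [-1.14, 1.46], [-1.82, 2.27], [-1.45, 1.34], [-3.14, 3.14]. Speed limits (rad/s): [2.22, 2.22, 2.79, 3.14, 3.14, 3.14].

## Interface

Orientations are given as a unit quaternion [x, y, z, w].
In Python, from plant import manip gives the robot as it stands.
- The arm moves only by the tool send_rows, never from a script. Its argument "plan" is a list of rows, each an object of numbers: "hand": the closure in counts, from 0 (fully open) to 255 (shut); "x", "y", "z": the shift along the tool's x, y, z in mm; "roll": the turn about the tool's z in degrees. In form: [{"hand": .., "x": .., "y": .., "z": .., "roll": ..}, ...]. A call has 1 to 12 rows; each row is the pose to reach, as a shift and turn from the pose commanded when the call began, along the tool's axes at that moment; what a row does not reach only later rows make up. A row lasts 1/10 s, in which the tool goes at most 50 mm and 8.59 degrees, less where a joint would pass 70% of its speed; a pose out of reach is approached as far as the arm can. A call with a gripper value outside its range is refused whole. The fingers move at their own pace and stop on an object; "newtons" is the grip in N (left out, the last holds). Time passes only in rows, so rows that repeat a pose let the fingers close. It gives the time, the measured TCP pose, the force, the opening and the grip force at its end, in the units of the state.
- manip.sense(): the state, without advancing time (a new reading comes with each control period).
- manip.get_image(name): name is "scene" or "top"; returns the picture (400x640x3 uint8, blue, green, red); there is no depth.
- manip.camera_params(name): a dict with "fov_y" (degrees; the focal length in pixels is half the picture's height over the tangent of half this angle, whatever the lens; pixels are square), "cx", "cy" (the principal point, pixels), "k1" (the pictures are not rectified: a ray, as slopes to the right and down, at radius r is drawn at 1 + k1 r^2 times it, then the intrinsics apply), "R" (3x3) and "t" (3): a world point X has camera coordinates R X + t. Camera axes: x right, y down, z forward; pixel columns grow to the right and rows downward; lengths in m; the calibration is good to about 2 mm. A picture is of the moment at which its call begins. camera_params takes no time and is no camera call.
- manip.sign_off(): hands the job in; it is judged then, once.
The state is a dict: "time_s": time; "q": joint angles; "dq": joint speeds; "joint_torque": joint torques, N m; "position": TCP position; "tool_rot": TCP orientation; "wrist_force": force on the tool from outside, world axes, zero at the start; "torque": the same for the moment, N m; "gripper_width": finger opening in m; "gripper_force": force on a finger pad.
Only numpy, scipy, OpenCV 4.12 (cv2) and the standard library are available. Lean on these libraries where they do the work, as an engineer would, in place of code of your own. Each camera call takes 0.05 s, during which the arm holds its last target. There are 200 camera calls.

## Task

The turned sleeve on the parts carrier's sloping arm has to be secured with the linch pin, which is parked in the wooden block behind the tall setting master: lift the master out of its seat, stand it upright on the free bench clear of the block and let go of it. Then draw the linch pin out, push it through the hole at the arm's free end until its head sits fully home on the arm, with its open ring towards the free end, and flip the sprung ring down over the end of the arm until it snaps shut against the pin's point. The setting master has to end up back in the block, upright and fully down in its seat, and the other things on the bench stay where they are.

Things in the scene. Friction and masses are not known exactly. Their poses are not given: they have to be found in the camera images.
- setting_master: tall hollow steel setting master (reference sleeve), 120 mm high, about 0.6 kg: 66 mm across up to 70 mm height, then a neck 56 mm across from 76 mm to the top; blind bore 41 mm across, 50 mm deep. Origin: centre of its underside; z up its axis. It starts standing in its seat in the wooden block, on the robot's side of the linch pin
- tool_block: fixed wooden block, 160 x 110 x 52 mm (x, y, z); origin: centre of its underside on the bench; x points from the master's seat to the linch pin's hole, away from the robot within about 20 degrees
- master_seat (a point): centre of the floor of the master's round seat in the block: a recess of diameter 72 mm, 6 mm deep, floor 46 mm above the bench, at x = -35 mm on the block's centre line
- pin_park (a point): upper mouth of the linch pin's hole in the block (diameter 13.5 mm, right through), 52 mm above the bench, at x = +18 mm on the block's centre line
- linch_pin: loose steel linch pin, about 0.16 kg. Origin: on its axis at the underside of its head (the face that sits on the arm); z towards the head. Below: round shank of diameter 11 mm, 48 mm long, the last 7 mm tapered. A wire ring is hinged to the head at z = 10 mm about y and, open, stands out to +x. It starts upright in its hole in the block, head on the block, +x within 25 degrees of the block's +x
- pin_head (a point): place to grip the linch pin, on its axis 34 mm above its origin: above a collar (22 mm across, 5 mm thick) the head is a flat-sided bar 18 mm (pin's x) by 16 mm (pin's y), from 5 to 44 mm above the origin; grip it across y, fingertips above the ring (more than 13 mm above the origin)
- linch_ring (a joint): angle of the ring about its hinge: 0 = open (square to the pin, along its +x), 1.42 = shut (far side of the ring beside the pin's point). Over-centre spring: below 0.71 it springs open, above it springs shut; about 0.12 N m at either end, so some 2.5 N at the far side. It starts open
- ring_far (a point): middle of the ring's far side, 52 mm from the hinge. The ring is of 5 mm round wire, 54 mm across to the wire's centre (49 mm free inside), so it passes over the arm's end; shut, its far side lies 42 mm below the pin's origin
- carrier_arm: fixed sloping arm of the grey parts carrier: square steel bar 26 x 26 mm rising at 30 degrees to its free end, which points away from the robot within about 20 degrees. Origin: centre of the pin hole's upper mouth on the arm's upper face, 175 mm above the bench; x along the arm to the free end (20 mm away); z square to the upper face. Pin home: its origin here, its x and z along these
- pin_hole_exit (a point): centre of the pin hole's lower mouth, 26 mm straight below the upper mouth in the arm's frame. The hole's diameter is 13.5 mm, with a 1.5 mm chamfer at the upper mouth. Below it only the carrier's base plate (200 x 100 x 8 mm)
- held_sleeve (a joint): slide of the sleeve on the arm, 0 = against its shoulder (where gravity keeps it), up to 12 mm towards the hole; at 0 it covers the arm from 25 to 110 mm short of the hole and stands at most 15 mm above the arm's upper face
- sleeve_a: bystander: a loose turned aluminium sleeve, 66 mm across, 85 mm high, standing; origin: centre of its underside
- sleeve_b: bystander: a second sleeve like it
- comparator: bystander: comparator stand with a dial gauge on a granite base of 200 x 150 mm, 240 mm high, far to the robot's left; origin: centre of its underside
- gauge_case: bystander: closed wooden gauge-block case, 150 x 110 x 37 mm, far to the robot's right; origin: centre of its underside
Not all that is in view belongs to the job. What is shaped like the part that bears carrier_arm but green or purple is not meant.

How it is judged:
On the way, in this order (a step that is already met when the one before it is completed fails the run):
1. the setting master stands upright on the bench clear of the block, released (horizontal distance between setting_master and master_seat above 0.08 m and height (world z) of setting_master below 0.005 m and angle between setting_master's own z axis and vertical below 0.06 rad and linear speed of setting_master below 0.02 m/s and contact force between the fingers and setting_master below 0.2 N), for 0.2 s.
2. the linch pin is drawn clear of the block, its ring still open (z of linch_pin in the frame of tool_block above 0.105 m and value of joint linch_ring below 0.5 rad), for 0.1 s.
3. the pin is through the arm's hole with its head home on the arm, its ring still open towards the free end (distance between linch_pin and carrier_arm below 0.006 m and z of linch_pin in the frame of carrier_arm below 0.004 m and angle between the z axis of linch_pin and the z axis of carrier_arm, either way round below 0.15 rad and value of joint linch_ring below 0.5 rad and x of ring_far in the frame of carrier_arm above 0.03 m), for 0.2 s.
4. the ring is flipped over the arm's end and snapped shut, the pin still home (distance between linch_pin and carrier_arm below 0.006 m and z of linch_pin in the frame of carrier_arm below 0.004 m and angle between the z axis of linch_pin and the z axis of carrier_arm, either way round below 0.15 rad and value of joint linch_ring above 1.25 rad), for 0.2 s.
At the end, for the whole second after the job is handed in: Master in its seat: within 6 mm of centre, 3 mm of the floor, upright (3 deg), still. Pin home in the arm: within 6 mm of the hole's mouth, at most 4 mm proud, within 8 deg of its axis, still; ring shut (joint above 1.25), far side under the arm. Both released (all of step 4 and horizontal distance between setting_master and master_seat below 0.006 m and z of setting_master in the frame of master_seat between -0.003 and 0.003 m and angle between setting_master's own z axis and vertical below 0.06 rad and linear speed of each of setting_master, linch_pin below 0.02 m/s and contact force between the fingers and setting_master below 0.2 N and z of ring_far in the frame of carrier_arm below -0.03 m and contact force between the fingers and linch_pin below 0.2 N); the robot touches nothing.
It fails at once if a bystander (either loose sleeve, the comparator stand or the gauge case) is moved more than 20 mm (distance of any of sleeve_a, sleeve_b, comparator, gauge_case from where it was at the start of the episode above 0.02 m).
It fails at once if the setting master is tipped over (angle between setting_master's own z axis and vertical above 0.6 rad).
It also fails if it takes over 72 s, if anything falls off the work surface, if the arm or the gripper's body presses on something with over 40 N, if the wrist force passes 120 N, or if a joint passes its speed limit or range.

## Working session

There is one attempt and no reset: what is moved stays moved. The work goes in short steps, Python scripts to look and compute and a tool call to move; the robot and the scene stay as the last step left them, time stands still between calls to the robot, and variables do not carry over. Pictures are saved under pics/ and viewed, at most 10 in all, crops included, and the job is handed in when it is done.

Besides the shell and the picture viewer there is one more tool, called by a JSON object that holds its "api" and its "payload", one argument or row to a line. send_rows: Moves the arm, as the interface text tells. Its arguments: {"type":"object","properties":{"plan":{"type":"array"},"newtons":{"type":"number"}},"required":["plan"]}

```bash
ls; mkdir -p pics; python3 - <<'E'
from plant import manip
import cv2
print(manip.tips_ahead, manip.sense())
for n in("scene","top"):
    cv2.imwrite(f"pics/{n}0.png",manip.get_image(n)); print(n,manip.camera_params(n))
E
```

```text
pics
0.022 {'time_s': 0.0, 'q': array([-1.14400419e+00,  2.38782693e-01, -1.42800721e-02,  1.31924997e+00,
        4.60523742e-05,  1.57082001e+00]), 'dq': array([ 0.00028893, -0.00194006,  0.00132046,  0.00018264, -0.00132982,
       -0.00134667]), 'joint_torque': array([ 5.44303439e-04, -5.38779294e+01,  3.46437764e+01,  1.84489531e-02,
        7.75189875e-06, -5.45703855e-06]), 'position': array([ 0.21716404, -0.47752047,  0.25266658]), 'tool_rot': array([ 9.77319563e-01,  2.11768498e-01, -1.38077492e-04, -7.45880694e-04]), 'wrist_force': array([-0.50163611, -1.53043829,  0.42565599]), 'torque': array([ 0.01554613, -0.07538327,  0.04510684]), 'gripper_force': 0.0, 'gripper_width': 0.08507009686852987}
scene {'fov_y': 48.94655746977781, 'cx': 317.2888479478938, 'cy': 206.62927991093468, 'k1': 0.02530282410129979, 'R': array([[ 0.24068974,  0.97044794,  0.01729848],
       [ 0.6532956 , -0.14879752, -0.74233695],
       [-0.7178254 ,  0.18997391, -0.66980341]]), 't': array([-0.11702545, -0.21701751,  2.00138052])}
top {'fov_y': 44.47155743594328, 'cx': 319.7756505258535, 'cy': 193.91341181244124, 'k1': -0.017347683324302726, 'R': array([[ 3.04633899e-02, -9.99511697e-01,  6.95333348e-03],
       [-9.73846718e-01, -3.12467579e-02, -2.25047130e-01],
       [ 2.25154508e-01,  8.42174758e-05, -9.74323068e-01]]), 't': array([-0.02568819,  0.51587757,  1.61860554])}
```

View pics/scene0.png

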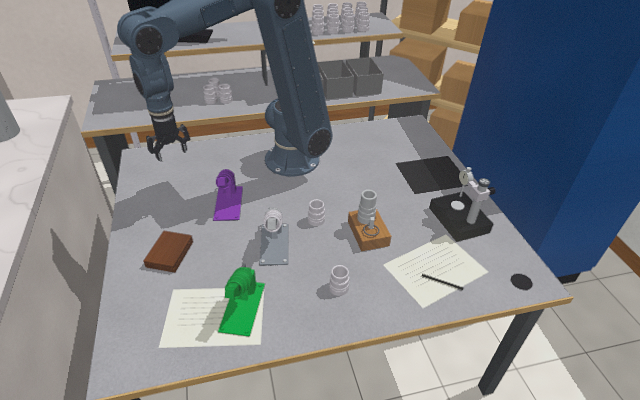

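View pics/top0.png

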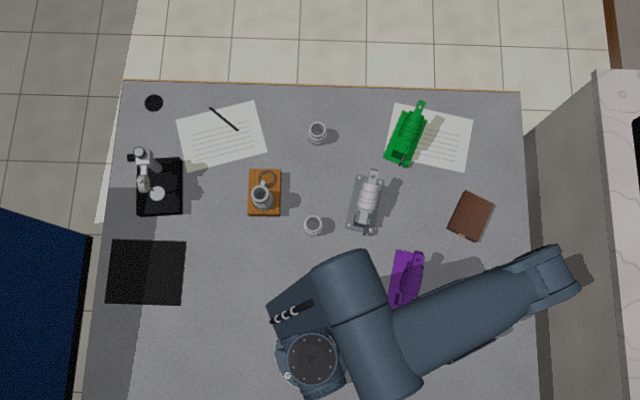

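Top view: the candidates for the carrier are grey (365,200), green (405,135) and purple (405,278), so grey is meant. The block is at (265,192), with the master at (261,195) and the pin ring at (268,178). Loose sleeves are at (317,132) and (313,225). In the scene view, the block is at (370,230), the grey carrier at (274,235) and the master at (368,205). I'll check these in close crops.

```bash
cat > h.py <<'E'
from plant import manip
import cv2, numpy as np
from scipy.spatial.transform import Rotation as Ro
from scipy.optimize import brentq
P={n:manip.camera_params(n) for n in("scene","top")}
def proj(n,X):
    p=P[n]; c=np.atleast_2d(X)@p["R"].T+p["t"]; s=c[:,:2]/c[:,2:]
    s=s*(1+p["k1"]*(s**2).sum(1,keepdims=True)); f=200/np.tan(np.radians(p["fov_y"]/2))
    return s*f+[p["cx"],p["cy"]]
def ray(n,uv):
    p=P[n]; f=200/np.tan(np.radians(p["fov_y"]/2)); d=(np.array(uv,float)-[p["cx"],p["cy"]])/f
    s=d.copy()
    for _ in range(8): s=d/(1+p["k1"]*(s@s))
    v=p["R"].T@np.array([*s,1]); return -p["R"].T@p["t"], v/np.linalg.norm(v)
def onz(n,uv,z):
    o,v=ray(n,uv); return o+v*(z-o[2])/v[2]
def two(a,b):  # top uv, scene uv -> point, miss
    o1,v1=ray("top",a);o2,v2=ray("scene",b)
    A=np.stack([v1,-v2],1); t=np.linalg.lstsq(A,o2-o1,rcond=None)[0]
    p,q=o1+v1*t[0],o2+v2*t[1]; return (p+q)/2,np.linalg.norm(p-q)
def crop(n,x,y,w,h,k,out,img=None):
    im=manip.get_image(n) if img is None else img
    cv2.imwrite(out,cv2.resize(im[y:y+h,x:x+w],None,fx=k,fy=k,interpolation=cv2.INTER_CUBIC))
E
python3 - <<'E'
from h import *
t=cv2.imread("pics/top0.png");s=cv2.imread("pics/scene0.png")
a=cv2.resize(np.hstack([t[160:225,240:292],t[160:240,340:392][:65]]),None,fx=7,fy=7,interpolation=cv2.INTER_CUBIC)
crop("top",240,160,160,80,5,"pics/t1.png",t)
crop("scene",250,185,150,85,5,"pics/s1.png",s)
E
```

```text
(no output)
```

View pics/t1.png

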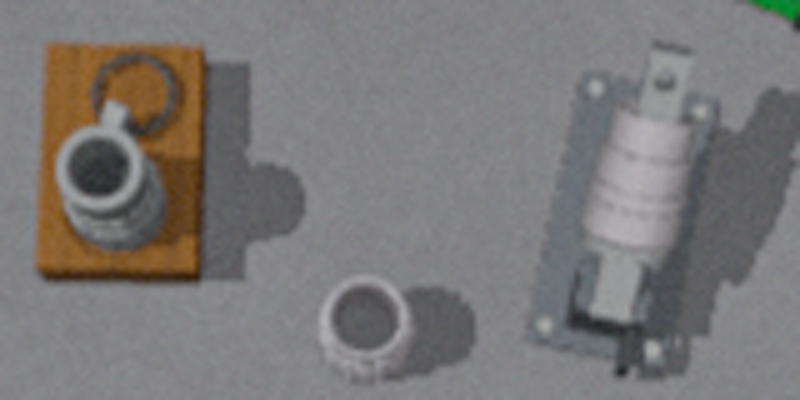

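View pics/s1.png

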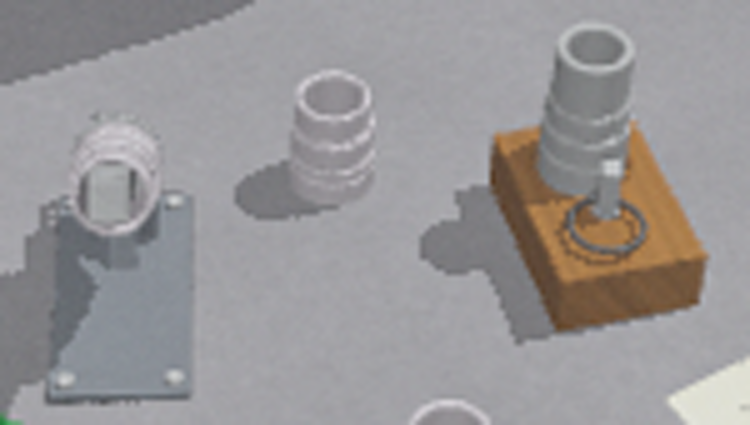

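Both crops confirm the choice. In the top crop (x5, offset 240,160) the arm's hole is at (665,78), the arm's end edge at y=44, the master's rim centre at (100,168), the pin's head top at (117,103) and the ring centre at (136,95). In the scene crop (x5, offset 250,185) the head top is at (612,165), the ring centre at (606,225) and the rim centre at (595,48).

```bash
python3 - <<'E'
from h import *
np.set_printoptions(precision=4,suppress=True)
T=lambda x,y:(240+(x+.5)/5-.5,160+(y+.5)/5-.5)
S=lambda x,y:(250+(x+.5)/5-.5,185+(y+.5)/5-.5)
print("blk top", *[onz("top",T(*p),.052) for p in[(48,45),(203,47),(200,276),(38,276)]])
print("blk scene", *[onz("scene",S(*p),.052) for p in[(495,137),(635,125),(706,257),(558,284)]])
print("rim",onz("top",T(100,168),.166),onz("scene",S(595,48),.166),two(T(100,168),S(595,48)))
print("head",onz("top",T(117,103),.096),onz("scene",S(612,165),.096),two(T(117,103),S(612,165)))
print("ring",onz("top",T(136,95),.062),onz("scene",S(606,225),.062))
print("hole",onz("top",T(665,78),.175)," end edge",onz("top",T(650,44),.185),onz("top",T(692,47),.185))
b=[onz("top",T(*p),.010) for p in[(597,88),(703,110),(545,325),(655,350)]]; print("bolts t",*b)
d=b[0]+b[1]-b[2]-b[3]; print("dir",np.degrees(np.arctan2(d[1],d[0])))
b=[onz("scene",S(*p),.010) for p in[(65,378),(175,377),(175,200)]]; print("bolts s",*b)
for n in("top0","scene0"):
    im=cv2.imread(f"pics/{n}.png"); h=cv2.cvtColor(im,cv2.COLOR_BGR2HSV)
    m=cv2.inRange(h,(8,120,90),(20,255,255)); c=[k for k in cv2.findContours(m,0,2)[0] if cv2.contourArea(k)>300]
    for k in c: print(n,cv2.minAreaRect(k))
# sleeves' base positions
print("sleeves rim", onz("top",T(366,315),.085),onz("top",(317,127),.085))
E
```

```text
blk top [0.6006 0.2389 0.052 ] [0.6026 0.1309 0.052 ] [0.4406 0.1251 0.052 ] [0.4371 0.2354 0.052 ]
blk scene [0.452  0.1299 0.052 ] [0.4629 0.2383 0.052 ] [0.6072 0.2406 0.052 ] [0.6087 0.1286 0.052 ]
rim [0.4878 0.1832 0.166 ] [0.4947 0.1838 0.166 ] (array([0.4893, 0.1849, 0.1611]), np.float64(0.002293743465583899))
head [0.5491 0.1832 0.096 ] [0.5442 0.1868 0.096 ] (array([0.5484, 0.1837, 0.1003]), np.float64(0.0021802715923271727))
ring [0.564  0.1745 0.062 ] [0.5697 0.1769 0.062 ]
hole [ 0.5568 -0.1775  0.175 ]  end edge [ 0.5763 -0.1667  0.185 ] [ 0.5752 -0.1936  0.185 ]
bolts t [ 0.5933 -0.1473  0.01  ] [ 0.5795 -0.223   0.01  ] [ 0.4213 -0.1132  0.01  ] [ 0.4061 -0.19    0.01  ]
dir -10.983614639093204
bolts s [ 0.5799 -0.2203  0.01  ] [ 0.5964 -0.1454  0.01  ] [ 0.4225 -0.1124  0.01  ]
top0 ((264.0, 191.5), (45.0, 32.0), 90.0)
scene0 ((627.75, 255.75003051757812), (44.5477294921875, 12.727920532226562), 45.0)
scene0 ((167.17977905273438, 248.61239624023438), (27.2419490814209, 45.57991027832031), 32.0053825378418)
scene0 ((370.61883544921875, 227.5818634033203), (45.78602600097656, 28.872417449951172), 66.57130432128906)
scene0 ((227.974365234375, 126.763671875), (10.589799880981445, 83.50813293457031), 83.79655456542969)
scene0 ((348.491455078125, 113.17745971679688), (9.931506156921387, 40.193389892578125), 83.2901611328125)
scene0 ((455.8589782714844, 81.029052734375), (26.41042137145996, 41.22602462768555), 14.931418418884277)
scene0 ((416.0890197753906, 59.42596435546875), (53.7359619140625, 38.03208923339844), 13.392498016357422)
scene0 ((472.2353515625, 21.058818817138672), (27.163990020751953, 44.626548767089844), 14.03624439239502)
scene0 ((424.1351318359375, 14.18919563293457), (45.37411880493164, 36.16777801513672), 9.462321281433105)
sleeves rim [0.4117 0.0107 0.085 ] [0.7493 0.0074 0.085 ]
```

```bash
cat >> h.py <<'E'
np.set_printoptions(precision=4,suppress=True)
def delta(p,yaw=None):  # tool-frame shift (mm) and roll (deg) to TCP p, tool-x heading yaw (deg)
    s=manip.sense(); R=Ro.from_quat(s["tool_rot"]).as_matrix()
    cur=np.degrees(np.arctan2(R[1,0],R[0,0]))
    d=R.T@(np.array(p)-s["position"])*1000
    r=None if yaw is None else (-(yaw-cur)+180)%360-180
    print("d",d.round(1),"roll",r,"yaw now",round(cur,2),"tilt",R[:,2],"t",s["time_s"])
E
python3 -c "
from h import *
delta((.489,.184,.30),1.6); delta((.489,.184,.146),1.6)"
```

```text
d [ 521.3 -489.8  -46.6] roll 22.851720785362033 yaw now 24.45 tilt [-0.0005  0.0011 -1.    ] t 0.1
d [ 521.3 -489.6  107.4] roll 22.851720785362033 yaw now 24.45 tilt [-0.0005  0.0011 -1.    ] t 0.1
```

{"api": "send_rows", "payload": {
  "plan": [
    {"hand": 0,"x": 0,"y": 0,"z": -47,"roll": 0},
    {"hand": 0,"x": 521,"y": -490,"z": -47,"roll": 23},
    {"hand": 0,"x": 521,"y": -490,"z": -47,"roll": 23},
    {"hand": 0,"x": 521,"y": -490,"z": -47,"roll": 23},
    {"hand": 0,"x": 521,"y": -490,"z": -47,"roll": 23},
    {"hand": 0,"x": 521,"y": -490,"z": -47,"roll": 23},
    {"hand": 0,"x": 521,"y": -490,"z": -47,"roll": 23},
    {"hand": 0,"x": 521,"y": -490,"z": -47,"roll": 23},
    {"hand": 0,"x": 521,"y": -490,"z": -47,"roll": 23},
    {"hand": 0,"x": 521,"y": -490,"z": -47,"roll": 23},
    {"hand": 0,"x": 521,"y": -490,"z": -47,"roll": 23},
    {"hand": 0,"x": 521,"y": -490,"z": -47,"roll": 23}
  ],
  "newtons": 60
}}

```text
time_s: 1.3
position: [0.425, 0.0202, 0.3003]
tool_rot: [1.0, 0.021, -0.0, -0.004]
wrist_force: [0.7, -0.3, 0.1]
gripper_width: 0.0854
gripper_force: 0.0
```

```bash
python3 -c "
from h import *
delta((.489,.184,.30),1.6)"
```

```text
d [  70.8 -160.9    1.6] roll 0.7970319650015654 yaw now 2.4 tilt [-0.0004  0.0082 -1.    ] t 1.3
```

{"api": "send_rows", "payload": {
  "plan": [
    {"hand": 0,"x": 71,"y": -161,"z": 0,"roll": 1},
    {"hand": 0,"x": 71,"y": -161,"z": 0,"roll": 1},
    {"hand": 0,"x": 71,"y": -161,"z": 0,"roll": 1},
    {"hand": 0,"x": 71,"y": -161,"z": 0,"roll": 1},
    {"hand": 0,"x": 71,"y": -161,"z": 0,"roll": 1},
    {"hand": 0,"x": 71,"y": -161,"z": 0,"roll": 1}
  ]
}}

```text
time_s: 1.9
position: [0.4948, 0.0556, 0.3014]
tool_rot: [0.999, 0.043, -0.002, -0.023]
wrist_force: [-0.2, 0.2, 0.2]
gripper_width: 0.0855
gripper_force: 0.0
```

```bash
python3 -c "
from h import *
delta((.489,.184,.146),1.6)"
```

```text
d [   5.6 -121.   161.2] roll 3.333272791079395 yaw now 4.93 tilt [-0.0059  0.0464 -0.9989] t 1.9
```

{"api": "send_rows", "payload": {
  "plan": [
    {"hand": 0,"x": 0,"y": 0,"z": 0,"roll": 0},
    {"hand": 0,"x": 0,"y": 0,"z": 0,"roll": 0},
    {"hand": 0,"x": 0,"y": 0,"z": 0,"roll": 0}
  ]
}}

```text
time_s: 2.2
position: [0.4942, 0.0556, 0.3017]
tool_rot: [0.999, 0.043, -0.002, -0.023]
wrist_force: [-0.1, -0.1, -0.1]
gripper_width: 0.0853
gripper_force: 0.0
```

```bash
python3 -c "
from h import *
s=manip.sense();print(s['q'],s['dq'],s['position'])
delta((.489,.184,.146),1.6)"
```

```text
[0.0853 0.1795 0.0325 1.4252 0.0468 3.1406] [ 0.0021  0.001   0.0002  0.0006  0.0003 -0.001 ] [0.4942 0.0556 0.3017]
d [   6.1 -120.9  161.5] roll 3.344295929092425 yaw now 4.94 tilt [-0.0054  0.0465 -0.9989] t 2.2
```

{"api": "send_rows", "payload": {
  "plan": [
    {"hand": 0,"x": 0,"y": 0,"z": 0,"roll": -90},
    {"hand": 0,"x": 0,"y": 0,"z": 0,"roll": -90},
    {"hand": 0,"x": 0,"y": 0,"z": 0,"roll": -90},
    {"hand": 0,"x": 0,"y": 0,"z": 0,"roll": -90},
    {"hand": 0,"x": 0,"y": 0,"z": 0,"roll": -90},
    {"hand": 0,"x": 0,"y": 0,"z": 0,"roll": -90},
    {"hand": 0,"x": 0,"y": 0,"z": 0,"roll": -90},
    {"hand": 0,"x": 0,"y": 0,"z": 0,"roll": -90},
    {"hand": 0,"x": 0,"y": 0,"z": 0,"roll": -90},
    {"hand": 0,"x": 0,"y": 0,"z": 0,"roll": -90},
    {"hand": 0,"x": 0,"y": 0,"z": 0,"roll": -90}
  ]
}}

```text
time_s: 3.3
position: [0.4943, 0.0557, 0.3017]
tool_rot: [0.674, 0.739, 0.015, -0.018]
wrist_force: [-0.3, -1.5, -0.3]
gripper_width: 0.0853
gripper_force: 0.0
```

```bash
python3 -c "
from h import *
s=manip.sense();print(s['q'],s['dq'],s['position'])
delta((.489,.184,.146),-178.4)"
```

```text
[0.0855 0.1795 0.0325 1.4251 0.0468 1.5641] [-0.0011 -0.0018 -0.0009 -0.0002  0.0002 -0.6337] [0.4943 0.0557 0.3017]
d [120.8   6.7 161.5] roll -86.32182242790469 yaw now 95.28 tilt [-0.0053  0.0465 -0.9989] t 3.3
```

```bash
python3 -c "
from h import *
delta((.0,.32,.30),-178.4)"
```

```text
d [ 308.2 -467.9   16.6] roll -86.32182242790469 yaw now 95.28 tilt [-0.0053  0.0465 -0.9989] t 3.3
```

{"api": "send_rows", "payload": {
  "plan": [
    {"hand": 0,"x": 308,"y": -468,"z": 16,"roll": -86},
    {"hand": 0,"x": 308,"y": -468,"z": 16,"roll": -86},
    {"hand": 0,"x": 308,"y": -468,"z": 16,"roll": -86},
    {"hand": 0,"x": 308,"y": -468,"z": 16,"roll": -86},
    {"hand": 0,"x": 308,"y": -468,"z": 16,"roll": -86},
    {"hand": 0,"x": 308,"y": -468,"z": 16,"roll": -86},
    {"hand": 0,"x": 308,"y": -468,"z": 16,"roll": -86},
    {"hand": 0,"x": 308,"y": -468,"z": 16,"roll": -86},
    {"hand": 0,"x": 308,"y": -468,"z": 16,"roll": -86},
    {"hand": 0,"x": 308,"y": -468,"z": 16,"roll": -86},
    {"hand": 0,"x": 308,"y": -468,"z": 16,"roll": -86},
    {"hand": 0,"x": 308,"y": -468,"z": 16,"roll": -86}
  ]
}}

```text
time_s: 4.5
position: [-0.0006, 0.3229, 0.301]
tool_rot: [-0.01, 1.0, 0.024, -0.003]
wrist_force: [0.8, 0.8, -0.4]
gripper_width: 0.0851
gripper_force: 0.0
```

```bash
python3 -c "
from h import *
s=manip.sense();print(s['q'],s['dq'],s['position'])
delta((.0,.22,.30),-178.4)"
```

```text
[ 1.5675 -0.163  -0.3162  1.3693  0.0059  1.5473] [ 1.0715  0.2653  0.1954 -0.0725 -0.0571  1.0646] [-0.0006  0.3229  0.301 ]
d [   1.5 -102.9   -3.9] roll -0.4274099565212168 yaw now -178.83 tilt [-0.0057  0.0482 -0.9988] t 4.5
```

{"api": "send_rows", "payload": {
  "plan": [
    {"hand": 0,"x": 0,"y": -120,"z": 0,"roll": 0},
    {"hand": 0,"x": 0,"y": -120,"z": 0,"roll": 0},
    {"hand": 0,"x": 0,"y": -120,"z": 0,"roll": 0},
    {"hand": 0,"x": 0,"y": -120,"z": 0,"roll": 0},
    {"hand": 0,"x": 0,"y": -120,"z": 0,"roll": 0}
  ]
}}

```text
time_s: 5.0
position: [0.0037, 0.203, 0.2954]
tool_rot: [-0.008, 1.0, 0.025, -0.003]
wrist_force: [-0.5, 0.2, 0.4]
gripper_width: 0.0854
gripper_force: 0.0
```

```bash
python3 -c "
from h import *
s=manip.sense();print(s['q'],s['dq'],s['position'])
delta((.489,.184,.30),-178.4)"
```

```text
[ 1.543  -0.3843 -0.4656  1.4407  0.0068  1.5264] [-0.0035  0.0303  0.0164 -0.0054 -0.0014  0.0001] [0.0037 0.203  0.2954]
d [-484.9  -26.8   -8.2] roll -0.6365559228802624 yaw now -179.04 tilt [-0.0055  0.049  -0.9988] t 5.0
```

{"api": "send_rows", "payload": {
  "plan": [
    {"hand": 0,"x": -485,"y": -27,"z": -8,"roll": -1},
    {"hand": 0,"x": -485,"y": -27,"z": -8,"roll": -1},
    {"hand": 0,"x": -485,"y": -27,"z": -8,"roll": -1},
    {"hand": 0,"x": -485,"y": -27,"z": -8,"roll": -1},
    {"hand": 0,"x": -485,"y": -27,"z": -8,"roll": -1},
    {"hand": 0,"x": -485,"y": -27,"z": -8,"roll": -1},
    {"hand": 0,"x": -485,"y": -27,"z": -8,"roll": -1},
    {"hand": 0,"x": -485,"y": -27,"z": -8,"roll": -1},
    {"hand": 0,"x": -485,"y": -27,"z": -8,"roll": -1},
    {"hand": 0,"x": -485,"y": -27,"z": -8,"roll": -1},
    {"hand": 0,"x": -485,"y": -27,"z": -8,"roll": -1},
    {"hand": 0,"x": -485,"y": -27,"z": -8,"roll": -1}
  ]
}}

```text
time_s: 6.2
position: [0.4953, 0.1833, 0.2964]
tool_rot: [-0.016, 1.0, 0.023, -0.003]
wrist_force: [0.0, 1.2, 0.5]
gripper_width: 0.0855
gripper_force: 0.0
```

```bash
python3 -c "
from h import *
s=manip.sense();print(s['q'],s['dq'],s['position'])
delta((.489,.184,.146),-178.4)"
```

```text
[0.3301 0.2268 0.0802 1.4156 0.0453 0.2989] [ 0.0372 -0.0828 -0.091   0.0374  0.0124  0.0353] [0.4953 0.1833 0.2964]
d [  5.5  -6.  150.3] roll 0.2028921500027252 yaw now -178.2 tilt [-0.0065  0.0456 -0.9989] t 6.2
```

{"api": "send_rows", "payload": {
  "plan": [
    {"hand": 0,"x": 5,"y": -6,"z": 40,"roll": 0},
    {"hand": 0,"x": 5,"y": -6,"z": 80,"roll": 0},
    {"hand": 0,"x": 5,"y": -6,"z": 120,"roll": 0},
    {"hand": 0,"x": 5,"y": -6,"z": 150,"roll": 0},
    {"hand": 0,"x": 5,"y": -6,"z": 150,"roll": 0},
    {"hand": 255,"x": 5,"y": -6,"z": 150,"roll": 0},
    {"hand": 255,"x": 5,"y": -6,"z": 150,"roll": 0},
    {"hand": 255,"x": 5,"y": -6,"z": 150,"roll": 0},
    {"hand": 255,"x": 5,"y": -6,"z": 150,"roll": 0},
    {"hand": 255,"x": 5,"y": -6,"z": 150,"roll": 0}
  ],
  "newtons": 60
}}

```text
time_s: 7.2
position: [0.4848, 0.1845, 0.1516]
tool_rot: [-0.017, 1.0, 0.023, -0.0]
wrist_force: [-0.1, -1.7, 6.9]
gripper_width: 0.0541
gripper_force: 63.3
```

```bash
python3 -c "
from h import *
s=manip.sense();print(s['q'],s['torque'],s['position'])
delta((.489,.184,.225),-178.4)
delta((.58,.02,.225),-178.4)
delta((.58,.02,.101),-178.4)
"
```

```text
[ 0.3391  0.2733 -0.236   1.0474  0.0448  0.3053] [-0.9064  0.06   -0.0645] [0.4848 0.1845 0.1516]
d [ -4.2   2.8 -73.3] roll 0.3548977220748384 yaw now -178.05 tilt [-0.0016  0.0469 -0.9989] t 7.2
d [ -89.5 -164.   -81.1] roll 0.3548977220748384 yaw now -178.05 tilt [-0.0016  0.0469 -0.9989] t 7.2
d [ -89.5 -169.9   42.7] roll 0.3548977220748384 yaw now -178.05 tilt [-0.0016  0.0469 -0.9989] t 7.2
```

{"api": "send_rows", "payload": {
  "plan": [
    {"hand": 255,"x": 0,"y": 0,"z": -15,"roll": 0},
    {"hand": 255,"x": 0,"y": 0,"z": -45,"roll": 0},
    {"hand": 255,"x": 0,"y": 0,"z": -80,"roll": 0},
    {"hand": 255,"x": -20,"y": -35,"z": -81,"roll": 0},
    {"hand": 255,"x": -45,"y": -75,"z": -81,"roll": 0},
    {"hand": 255,"x": -70,"y": -120,"z": -81,"roll": 0},
    {"hand": 255,"x": -89,"y": -150,"z": -60,"roll": 0},
    {"hand": 255,"x": -89,"y": -167,"z": -20,"roll": 0},
    {"hand": 255,"x": -89,"y": -169,"z": 15,"roll": 0},
    {"hand": 255,"x": -89,"y": -170,"z": 33,"roll": 0},
    {"hand": 255,"x": -89,"y": -170,"z": 33,"roll": 0}
  ]
}}

```text
time_s: 8.3
position: [0.5772, 0.0191, 0.1071]
tool_rot: [-0.017, 1.0, 0.023, -0.003]
wrist_force: [0.1, -0.2, -6.4]
gripper_width: 0.0537
gripper_force: 71.7
```

```bash
python3 -c "
from h import *
s=manip.sense();print(s['q'],s['torque'],s['position'],s['dq'])
delta((.58,.02,.1056),-178.4)
t=manip.get_image('top');c=manip.get_image('scene')
a=cv2.resize(t[140:240,240:360],None,fx=3.3,fy=3.3,interpolation=cv2.INTER_CUBIC);b=cv2.resize(c[170:270,280:400],None,fx=3.3,fy=3.3,interpolation=cv2.INTER_CUBIC)
cv2.imwrite('pics/m1.png',np.hstack([a,b]))
"
```

```text
[ 0.0099  0.4154 -0.1421  1.0205  0.0469 -0.0239] [-0.1212 -0.092  -0.0406] [0.5772 0.0191 0.1071] [ 0.0067 -0.014   0.0328  0.0188 -0.0091  0.0017]
d [-2.8  0.7  1.5] roll 0.33712506875852455 yaw now -178.06 tilt [-0.0077  0.0468 -0.9989] t 8.3
```

View pics/m1.png

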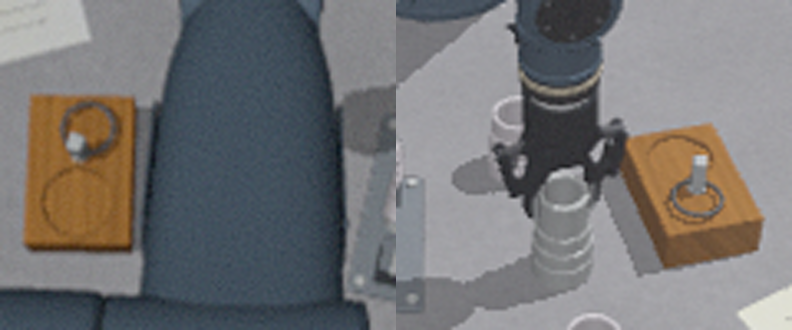

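The master is held just above the bench (-6.4 N, its weight). The block is now clear: in the top crop (x3.3, offset 240,140) the pin's head is at (76,140) and the ring centre at (89,130). In the scene half (offset 280,170), the head top is at (305,158) and the ring centre at (301,199).

{"api": "send_rows", "payload": {
  "plan": [
    {"hand": 255,"x": 0,"y": 0,"z": 2,"roll": 0},
    {"hand": 255,"x": 0,"y": 0,"z": 2,"roll": 0},
    {"hand": 0,"x": 0,"y": 0,"z": 2,"roll": 0},
    {"hand": 0,"x": 0,"y": 0,"z": 2,"roll": 0},
    {"hand": 0,"x": 0,"y": 0,"z": 2,"roll": 0},
    {"hand": 0,"x": 0,"y": 0,"z": 2,"roll": 0},
    {"hand": 0,"x": 0,"y": 0,"z": -30,"roll": 0},
    {"hand": 0,"x": 0,"y": 0,"z": -75,"roll": 0},
    {"hand": 0,"x": 0,"y": 0,"z": -110,"roll": 0},
    {"hand": 0,"x": 150,"y": 40,"z": -120,"roll": 0},
    {"hand": 0,"x": 150,"y": 40,"z": -120,"roll": 0},
    {"hand": 0,"x": 150,"y": 40,"z": -120,"roll": 0}
  ]
}}

```text
time_s: 9.6
position: [0.4314, 0.0475, 0.2302]
tool_rot: [-0.017, 1.0, 0.023, -0.002]
wrist_force: [0.3, 1.2, 0.8]
gripper_width: 0.0854
gripper_force: 0.0
```

```bash
python3 - <<'E'
from h import *
t=manip.get_image('top');c=manip.get_image('scene')
cv2.imwrite("pics/top2.png",t);cv2.imwrite("pics/scene2.png",c)
a=cv2.resize(t[160:220,240:300],None,fx=6.6,fy=6.6,interpolation=cv2.INTER_CUBIC);b=cv2.resize(c[195:255,340:400],None,fx=6.6,fy=6.6,interpolation=cv2.INTER_CUBIC)
cv2.imwrite('pics/m2.png',np.vstack([np.hstack([a,b])]))
for n,im in(("top",t),("scene",c)):
    h=cv2.cvtColor(im,cv2.COLOR_BGR2HSV)
    m=cv2.inRange(h,(8,120,60),(22,255,255))
    for k in cv2.findContours(m,0,2)[0]:
        if cv2.contourArea(k)>600: print(n,cv2.minAreaRect(k),cv2.boxPoints(cv2.minAreaRect(k)).tolist() )
s=manip.sense();print(s['position'],s['wrist_force'])
E
```

```text
top ((262.5, 192.0), (46.0, 29.0), 90.0) [[248.0, 169.0], [277.0, 169.0], [277.0, 215.0], [248.0, 215.0]]
scene ((167.76934814453125, 250.86962890625), (32.40007781982422, 47.76740646362305), 29.47589111328125) [[141.91404724121094, 263.6905517578125], [165.41835021972656, 222.10601806640625], [193.62464904785156, 238.0487060546875], [170.12034606933594, 279.63323974609375]]
scene ((370.4559020996094, 227.61663818359375), (46.12711715698242, 28.72287368774414), 65.69544982910156) [[347.8746643066406, 212.50816345214844], [374.0518493652344, 200.6862030029297], [393.0371398925781, 242.72511291503906], [366.8599548339844, 254.5470733642578]]
scene ((200.47259521484375, 129.744873046875), (10.626914024353027, 126.91358184814453), 83.86274719238281) [[136.81143188476562, 131.24606323242188], [262.9976501464844, 117.67766571044922], [264.1337585449219, 128.24368286132812], [137.94754028320312, 141.81207275390625]]
scene ((455.7264404296875, 81.20755004882812), (26.510587692260742, 39.834556579589844), 15.945395469665527) [[437.50946044921875, 96.71697998046875], [448.452880859375, 58.41510009765625], [473.94342041015625, 65.6981201171875], [463.0, 104.0]]
scene ((422.55181884765625, 53.17570495605469), (55.38718795776367, 36.96293640136719), 34.902496337890625) [[389.2648010253906, 52.487091064453125], [410.4143371582031, 22.17279052734375], [455.8388366699219, 53.86431884765625], [434.6893005371094, 84.17861938476562]]
scene ((472.2647705078125, 20.94117546081543), (27.163990020751953, 44.86908721923828), 14.03624439239502) [[453.6471252441406, 39.41176223754883], [464.5294494628906, -4.117646217346191], [490.8824157714844, 2.4705886840820312], [480.0000915527344, 45.999996185302734]]
scene ((424.5, 16.5), (33.0, 49.0), 90.0) [[400.0, 0.0], [449.0, 0.0], [449.0, 33.0], [400.0, 33.0]]
[0.4272 0.0479 0.2308] [-0.304  -0.6351  0.4831]
```

View pics/m2.png

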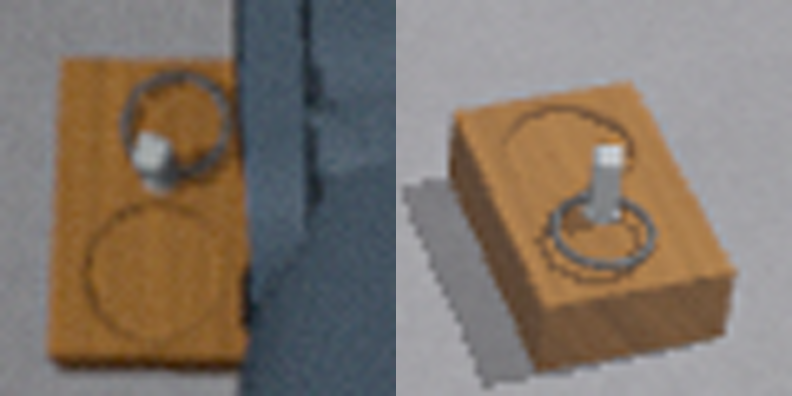

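The pin is clearly visible. In the top half (x6.6, offset 240,160), the head top is at (152,145), the ring centre at (176,125) and the seat circle centre at (157,272). In the scene half (offset 340,195), the head top is at (212,155) and the ring centre at (208,233).

```bash
python3 - <<'E'
from h import *
T=lambda x,y:(240+(x+.5)/6.6-.5,160+(y+.5)/6.6-.5)
S=lambda x,y:(340+(x+.5)/6.6-.5,195+(y+.5)/6.6-.5)
print("head",onz("top",T(152,145),.096),onz("scene",S(212,155),.096),two(T(152,145),S(212,155)))
print("ring",onz("top",T(176,125),.062),onz("scene",S(208,233),.062),two(T(176,125),S(208,233)))
print("seat",onz("top",T(157,272),.052))
print("blk",*[onz("top",T(*p),.052) for p in[(62,58),(235,62),(52,352)]])
print("blk s",*[onz("scene",S(*p),.052) for p in[(60,113),(237,83),(340,270),(150,308)]])
E
```

```text
head [0.5444 0.1842 0.096 ] [0.5463 0.1849 0.096 ] (array([0.5449, 0.1849, 0.0946]), np.float64(0.0010999353891243625))
ring [0.5642 0.1765 0.062 ] [0.5713 0.1775 0.062 ] (array([0.5661, 0.1784, 0.0565]), np.float64(0.0027454016370319257))
seat [0.4876 0.1831 0.052 ]
blk [0.6014 0.2397 0.052 ] [0.6022 0.1484 0.052 ] [0.4436 0.235  0.052 ]
blk s [0.4505 0.1307 0.052 ] [0.4488 0.2389 0.052 ] [0.605  0.2425 0.052 ] [0.6089 0.1327 0.052 ]
```

```bash
python3 -c "
from h import *
delta((.543,.1845,.20),163);delta((.543,.1845,.091),163)"
```

```text
d [-120.7  130.8   36.3] roll 19.03147065599319 yaw now -177.97 tilt [-0.0074  0.0468 -0.9989] t 9.7
d [-121.4  125.7  145.2] roll 19.03147065599319 yaw now -177.97 tilt [-0.0074  0.0468 -0.9989] t 9.7
```

{"api": "send_rows", "payload": {
  "plan": [
    {"hand": 130,"x": -121,"y": 131,"z": 36,"roll": 19},
    {"hand": 130,"x": -121,"y": 131,"z": 36,"roll": 19},
    {"hand": 130,"x": -121,"y": 131,"z": 36,"roll": 19},
    {"hand": 130,"x": -121,"y": 131,"z": 36,"roll": 19},
    {"hand": 130,"x": -121,"y": 131,"z": 36,"roll": 19},
    {"hand": 130,"x": -121,"y": 131,"z": 36,"roll": 19},
    {"hand": 130,"x": -121,"y": 131,"z": 36,"roll": 19}
  ]
}}

```text
time_s: 10.4
position: [0.5487, 0.1834, 0.1999]
tool_rot: [0.148, 0.989, 0.022, -0.006]
wrist_force: [0.0, -1.4, 0.5]
gripper_width: 0.0419
gripper_force: 0.0
```

```bash
python3 -c "
from h import *
delta((.543,.1845,.091),163);print(manip.sense()['gripper_width'],manip.sense()['dq'])"
```

```text
d [  3.7  -5.2 108.8] roll -0.026408882835994518 yaw now 162.97 tilt [-0.0058  0.0463 -0.9989] t 10.4
0.041906421757131926 [-0.007  -0.014  -0.0055 -0.0025 -0.0015  0.0013]
```

{"api": "send_rows", "payload": {
  "plan": [
    {"hand": 130,"x": 4,"y": -2,"z": 35,"roll": 0},
    {"hand": 130,"x": 4,"y": -4,"z": 70,"roll": 0},
    {"hand": 130,"x": 4,"y": -5,"z": 95,"roll": 0},
    {"hand": 130,"x": 4,"y": -5,"z": 108,"roll": 0},
    {"hand": 130,"x": 4,"y": -5,"z": 108,"roll": 0},
    {"hand": 130,"x": 4,"y": -5,"z": 108,"roll": 0},
    {"hand": 255,"x": 4,"y": -5,"z": 108,"roll": 0},
    {"hand": 255,"x": 4,"y": -5,"z": 108,"roll": 0},
    {"hand": 255,"x": 4,"y": -5,"z": 108,"roll": 0},
    {"hand": 255,"x": 4,"y": -5,"z": 108,"roll": 0},
    {"hand": 255,"x": 4,"y": -5,"z": 108,"roll": 0}
  ],
  "newtons": 60
}}

```text
time_s: 11.5
position: [0.5439, 0.1853, 0.0932]
tool_rot: [0.148, 0.989, 0.023, -0.005]
wrist_force: [-1.9, -1.6, 7.4]
gripper_width: 0.0149
gripper_force: 58.4
```

```bash
python3 -c "
from h import *
s=manip.sense();print(s['position'],s['wrist_force'],s['torque'],s['gripper_width'],s['q'])
delta((.543,.1845,.22),169)"
```

```text
[0.5439 0.1853 0.0932] [-1.9239 -1.5913  7.4148] [-0.593   0.3397  0.0022] 0.014935949084864692 [ 0.3058  0.4112 -0.1894  0.9593  0.0454  0.6034]
d [   2.7    4.5 -126.7] roll -6.018722376093734 yaw now 162.98 tilt [-0.0033  0.0466 -0.9989] t 11.5
```

{"api": "send_rows", "payload": {
  "plan": [
    {"hand": 255,"x": 0,"y": 1,"z": -20,"roll": 0},
    {"hand": 255,"x": 1,"y": 2,"z": -45,"roll": 0},
    {"hand": 255,"x": 2,"y": 3,"z": -80,"roll": 0},
    {"hand": 255,"x": 2,"y": 4,"z": -120,"roll": -6},
    {"hand": 255,"x": 2,"y": 4,"z": -170,"roll": -6},
    {"hand": 255,"x": 2,"y": 4,"z": -220,"roll": -6},
    {"hand": 255,"x": 2,"y": 4,"z": -270,"roll": -6},
    {"hand": 255,"x": 2,"y": 4,"z": -300,"roll": -6},
    {"hand": 255,"x": 2,"y": 4,"z": -300,"roll": -6}
  ]
}}

```text
time_s: 12.4
position: [0.5449, 0.1759, 0.3966]
tool_rot: [0.096, 0.995, 0.024, -0.001]
wrist_force: [0.2, 0.1, -2.2]
gripper_width: 0.0148
gripper_force: 59.2
```

```bash
python3 -c "
from h import *
s=manip.sense();print(s['position'],s['wrist_force'],s['torque'],s['gripper_width'],s['q'])
delta((.79,-.23,.40),169);delta((.89,-.26,.40),169)"
```

```text
[0.5449 0.1759 0.3966] [ 0.1575  0.1422 -2.2457] [-0.0433  0.0101 -0.0214] 0.014812813651350362 [0.2893 0.3142 0.4552 1.6957 0.0462 0.4822]
d [-318.1 -350.9  -22.6] roll -0.02137793195095128 yaw now 168.98 tilt [ 0.0022  0.0488 -0.9988] t 12.4
d [-422.  -361.1  -23.9] roll -0.02137793195095128 yaw now 168.98 tilt [ 0.0022  0.0488 -0.9988] t 12.4
```

{"api": "send_rows", "payload": {
  "plan": [
    {"hand": 255,"x": -318,"y": -351,"z": -23,"roll": 0},
    {"hand": 255,"x": -318,"y": -351,"z": -23,"roll": 0},
    {"hand": 255,"x": -318,"y": -351,"z": -23,"roll": 0},
    {"hand": 255,"x": -318,"y": -351,"z": -23,"roll": 0},
    {"hand": 255,"x": -318,"y": -351,"z": -23,"roll": 0},
    {"hand": 255,"x": -318,"y": -351,"z": -23,"roll": 0},
    {"hand": 255,"x": -318,"y": -351,"z": -23,"roll": 0},
    {"hand": 255,"x": -318,"y": -351,"z": -23,"roll": 0},
    {"hand": 255,"x": -318,"y": -351,"z": -23,"roll": 0},
    {"hand": 255,"x": -318,"y": -351,"z": -23,"roll": 0},
    {"hand": 255,"x": -318,"y": -351,"z": -23,"roll": 0},
    {"hand": 255,"x": -318,"y": -351,"z": -23,"roll": 0}
  ]
}}

```text
time_s: 13.6
position: [0.6712, -0.192, 0.4156]
tool_rot: [0.096, 0.995, 0.028, -0.027]
wrist_force: [-0.1, 0.4, -1.6]
gripper_width: 0.0147
gripper_force: 59.6
```

```bash
python3 -c "
from h import *
s=manip.sense();print(s['position'],s['wrist_force'],s['dq'],s['gripper_width'],s['q'])
delta((.89,-.26,.40),169)"
```

```text
[ 0.6712 -0.192   0.4156] [-0.0815  0.4402 -1.6399] [-0.0455 -0.0143 -0.0054  0.0008  0.0014 -0.0637] 0.014698184824277531 [-0.2968  0.8242  1.456   2.2667  0.0445 -0.1061]
d [-228.3  -25.4    0.8] roll 0.08127270969293932 yaw now 169.08 tilt [-0.0481  0.0613 -0.997 ] t 13.6
```

```bash
cat > kin.py <<'E'
import numpy as np
from scipy.optimize import least_squares
D=np.array([[.2388,-.0143,1.319,.5245,.2527],[.1795,.0325,1.4252,.4973,.3017],[-.163,-.3162,1.3693,.3229,.301],[-.3843,-.4656,1.4407,.203,.2954],[.2733,-.236,1.0474,.5187,.1516],[.4154,-.1421,1.0205,.5775,.1071],[.4112,-.1894,.9593,.5746,.0932],[.3142,.4552,1.6957,.5726,.3966],[.8242,1.456,2.2667,.698,.4156]])
rot=lambda t,x,y:np.array([x*np.cos(t)+y*np.sin(t),-x*np.sin(t)+y*np.cos(t)])
def fk(k,q): return np.array([k[0]*np.ones_like(q[0]),k[1]*np.ones_like(q[0])])+rot(q[0],k[2],k[3])+rot(q[0]-q[1],k[4],k[5])+rot(q[0]-q[1]+q[2],k[6],0)
res=lambda k:np.r_[(fk(k,D[:,:3].T)-D[:,3:].T).ravel()*1e3,(k-[0,.2,0,.4,.4,0,.2])*1]
K=least_squares(res,[0,.2,0,.4,.4,0,.2]).x
def ik(r,z,p=np.pi/2,q0=(.3,.3,1.5)):
    s=least_squares(lambda q:np.r_[fk(K,q)-[r,z],.3*(q[0]-q[1]+q[2]-p)],q0); return s.x,s.cost
E
python3 -c "
from kin import *
print(K,np.abs(res(K)[:18]).max())
for r in(.35,.45,.55):
  for z in(.4,.5,.6): print(r,z,*ik(r,z))
for p in (1.3,1.05):
  for z in (.5,.6,.7): print(p,z,*ik(.5,z,p))
print(ik(.565,.21,1.05))
for p in (1.57,1.05):
  for z in (.1,.2,.3): print('near',p,z,*ik(.2,z,p))
"
```

```text
[ 3.54479570e-04  1.98226261e-01 -4.35794612e-04  5.72750691e-01
  3.96190574e-01  2.50678057e-02  4.27029004e-01] 0.19639391366066405
0.35 0.4 [-0.07460488  0.00801357  1.65341478] 2.6774534883658657e-22
0.35 0.5 [-0.02594154  0.31542495  1.91216282] 3.0377040928168887e-21
0.35 0.6 [0.08464382 0.72912958 2.21528209] 1.1672506725107053e-27
0.45 0.4 [0.10054495 0.18627839 1.65652977] 1.1247430875221457e-30
0.45 0.5 [0.15426337 0.51359463 1.93012759] 2.0523287044568203e-23
0.45 0.6 [0.30236592 1.02884625 2.29727666] 2.4250860071404255e-21
0.55 0.4 [0.28498936 0.42222129 1.70802826] 5.998271674559388e-20
0.55 0.5 [0.36274737 0.8077447  2.01579366] 1.5438297049790748e-19
0.55 0.6 [0.57181736 1.50836627 2.4665892 ] 0.0001865784487494448
1.3 0.5 [0.02553887 0.32455673 1.59901787] 2.375030918297655e-24
1.3 0.6 [0.12891569 0.7314489  1.90253321] 2.228593687007579e-30
1.3 0.7 [0.38803758 1.50835557 2.38439797] 0.00012810449541255926
1.05 0.5 [-0.1659068   0.04479278  1.26069957] 1.6705958854686346e-24
1.05 0.6 [-0.09463376  0.3761354   1.52076916] 2.2992671016503278e-19
1.05 0.7 [0.04840593 0.84227813 1.8438722 ] 2.410576506869276e-22
(array([ 0.00758096, -0.55625348,  0.48616556]), np.float64(4.593230457934555e-18))
near 1.57 0.1 [-0.21747028 -0.89973838  0.88773189] 2.6455625930758926e-17
near 1.57 0.2 [-0.32031411 -0.67655451  1.2137596 ] 2.9696491591490106e-28
near 1.57 0.3 [-0.35144255 -0.43677391  1.48466864] 5.3746240402508015e-27
near 1.05 0.1 [-0.71614939 -1.19300013  0.57314926] 4.6992690643048555e-32
near 1.05 0.2 [-0.79395692 -0.93029995  0.91365697] 3.937830997931347e-27
near 1.05 0.3 [-0.78272097 -0.67781324  1.15490773] 1.81142517402088e-21
```

```bash
python3 -c "
from h import *
delta((.384,-.112,.60),169);delta((.384,-.112,.80),169)"
```

```text
d [ 307.5   32.6 -165.1] roll 0.08127270969293932 yaw now 169.08 tilt [-0.0481  0.0613 -0.997 ] t 13.6
d [ 319.2   42.8 -364.5] roll 0.08127270969293932 yaw now 169.08 tilt [-0.0481  0.0613 -0.997 ] t 13.6
```

{"api": "send_rows", "payload": {
  "plan": [
    {"hand": 255,"x": 308,"y": 33,"z": -165,"roll": 0},
    {"hand": 255,"x": 308,"y": 33,"z": -165,"roll": 0},
    {"hand": 255,"x": 308,"y": 33,"z": -165,"roll": 0},
    {"hand": 255,"x": 308,"y": 33,"z": -165,"roll": 0},
    {"hand": 255,"x": 308,"y": 33,"z": -165,"roll": 0},
    {"hand": 255,"x": 308,"y": 33,"z": -165,"roll": 0},
    {"hand": 255,"x": 308,"y": 33,"z": -165,"roll": 0},
    {"hand": 255,"x": 319,"y": 43,"z": -365,"roll": 0},
    {"hand": 255,"x": 319,"y": 43,"z": -365,"roll": 0},
    {"hand": 255,"x": 319,"y": 43,"z": -365,"roll": 0},
    {"hand": 255,"x": 319,"y": 43,"z": -365,"roll": 0},
    {"hand": 255,"x": 319,"y": 43,"z": -365,"roll": 0}
  ]
}}

```text
time_s: 14.8
position: [0.3654, -0.1006, 0.602]
tool_rot: [0.096, 0.995, 0.024, -0.008]
wrist_force: [1.0, 0.3, -2.1]
gripper_width: 0.0149
gripper_force: 59.6
```

```bash
python3 -c "
from h import *
s=manip.sense();print(s['position'],s['wrist_force'],s['dq'],s['gripper_width'],s['q'])
delta((.384,-.112,.80),169)"
```

```text
[ 0.3654 -0.1006  0.602 ] [ 0.9928  0.3001 -2.0853] [ 0.0089 -0.0506 -0.0538 -0.0018  0.0019  0.0118] 0.014866439296300795 [-0.3022  0.166   0.8358  2.2664  0.0445 -0.1105]
d [ -16.4    1.7 -198.5] roll 0.01410652445656524 yaw now 169.01 tilt [-0.0114  0.0502 -0.9987] t 14.8
```

{"api": "send_rows", "payload": {
  "plan": [
    {"hand": 255,"x": 0,"y": 0,"z": -100,"roll": 0},
    {"hand": 255,"x": 0,"y": 0,"z": -100,"roll": 0}
  ]
}}

```text
time_s: 15.0
position: [0.3569, -0.0997, 0.6178]
tool_rot: [0.097, 0.995, 0.02, 0.014]
wrist_force: [0.1, -0.0, -1.8]
gripper_width: 0.0148
gripper_force: 59.6
```

{"api": "send_rows", "payload": {
  "plan": [
    {"hand": 255,"x": -50,"y": 0,"z": -100,"roll": 0},
    {"hand": 255,"x": -50,"y": 0,"z": -100,"roll": 0}
  ]
}}

```text
time_s: 15.2
position: [0.3809, -0.1044, 0.6271]
tool_rot: [0.097, 0.995, 0.016, 0.035]
wrist_force: [0.4, -0.5, -2.2]
gripper_width: 0.0149
gripper_force: 59.6
```

{"api": "send_rows", "payload": {
  "plan": [
    {"hand": 255,"x": 0,"y": 0,"z": -300,"roll": 0}
  ]
}}

```text
time_s: 15.3
position: [0.3746, -0.1035, 0.6362]
tool_rot: [0.097, 0.994, 0.014, 0.048]
wrist_force: [0.3, -0.1, -3.0]
gripper_width: 0.0146
gripper_force: 59.6
```

```bash
python3 -c "
from h import *
s=manip.sense();print(s['position'],s['wrist_force'],s['dq'],s['gripper_width'],s['q'])
delta((.384,-.112,.80),169)"
```

```text
[ 0.3746 -0.1035  0.6362] [ 0.261  -0.1438 -3.0028] [-0.0349 -0.2744  0.1125  0.0269  0.0062 -0.0214] 0.014649905178862558 [-0.3032  0.154   0.9366  2.2653  0.0459 -0.106 ]
d [ -26.    -0.6 -162.2] roll -0.2783658061366907 yaw now 168.72 tilt [ 0.0976  0.0176 -0.9951] t 15.3
```

{"api": "send_rows", "payload": {
  "plan": [
    {"hand": 255,"x": 0,"y": 0,"z": -200,"roll": 0},
    {"hand": 255,"x": 0,"y": 0,"z": -200,"roll": 0}
  ]
}}

```text
time_s: 15.5
position: [0.3534, -0.0986, 0.6555]
tool_rot: [0.098, 0.993, 0.009, 0.072]
wrist_force: [-0.3, -0.9, -1.8]
gripper_width: 0.0147
gripper_force: 59.6
```

{"api": "send_rows", "payload": {
  "plan": [
    {"hand": 255,"x": 0,"y": 0,"z": -200,"roll": 0},
    {"hand": 255,"x": 0,"y": 0,"z": -200,"roll": 0}
  ]
}}

```text
time_s: 15.7
position: [0.3357, -0.0944, 0.67]
tool_rot: [0.098, 0.991, 0.004, 0.092]
wrist_force: [0.2, 0.9, -2.1]
gripper_width: 0.0147
gripper_force: 59.6
```

{"api": "send_rows", "payload": {
  "plan": [
    {"hand": 255,"x": 0,"y": 0,"z": -200,"roll": 0},
    {"hand": 255,"x": 0,"y": 0,"z": -200,"roll": 0}
  ]
}}

```text
time_s: 15.9
position: [0.3179, -0.0897, 0.6837]
tool_rot: [0.098, 0.989, 0.0, 0.112]
wrist_force: [-0.2, -0.4, -2.8]
gripper_width: 0.0151
gripper_force: 59.6
```

{"api": "send_rows", "payload": {
  "plan": [
    {"hand": 255,"x": 0,"y": 0,"z": -200,"roll": 0},
    {"hand": 255,"x": 0,"y": 0,"z": -200,"roll": 0}
  ]
}}

```text
time_s: 16.1
position: [0.2995, -0.0845, 0.6968]
tool_rot: [0.098, 0.986, -0.004, 0.132]
wrist_force: [-1.0, 0.4, -1.8]
gripper_width: 0.015
gripper_force: 59.6
```

{"api": "send_rows", "payload": {
  "plan": [
    {"hand": 255,"x": 0,"y": 0,"z": -200,"roll": 0},
    {"hand": 255,"x": 0,"y": 0,"z": -200,"roll": 0}
  ]
}}

```text
time_s: 16.3
position: [0.2804, -0.0785, 0.7092]
tool_rot: [0.099, 0.983, -0.009, 0.152]
wrist_force: [-0.7, -0.1, -3.3]
gripper_width: 0.0151
gripper_force: 59.6
```

```bash
python3 -c "
from h import *
s=manip.sense();print(s['position'],s['dq'],s['gripper_width'],s['q'])
delta((.384,-.112,.80),169)"
```

```text
[ 0.2804 -0.0785  0.7092] [ 0.0067 -0.145  -0.0985 -0.004  -0.0037  0.0095] 0.015103913572078784 [-0.3215 -0.0501  0.9482  2.2673  0.0495 -0.114 ]
d [-130.5  -11.2  -54.2] roll -0.5825363181066052 yaw now 168.42 tilt [ 0.2973 -0.0469 -0.9536] t 16.3
```

{"api": "send_rows", "payload": {
  "plan": [
    {"hand": 255,"x": -40,"y": 0,"z": -200,"roll": 0},
    {"hand": 255,"x": -40,"y": 0,"z": -200,"roll": 0}
  ]
}}

```text
time_s: 16.5
position: [0.277, -0.0754, 0.7225]
tool_rot: [0.099, 0.98, -0.013, 0.172]
wrist_force: [-0.1, 0.1, -1.5]
gripper_width: 0.0146
gripper_force: 59.6
```

{"api": "send_rows", "payload": {
  "plan": [
    {"hand": 255,"x": -40,"y": 0,"z": -200,"roll": 0},
    {"hand": 255,"x": -40,"y": 0,"z": -200,"roll": 0}
  ]
}}

```text
time_s: 16.7
position: [0.2707, -0.0714, 0.7354]
tool_rot: [0.099, 0.976, -0.017, 0.192]
wrist_force: [-0.4, 0.5, -1.3]
gripper_width: 0.0145
gripper_force: 59.6
```

{"api": "send_rows", "payload": {
  "plan": [
    {"hand": 255,"x": -40,"y": 0,"z": -200,"roll": 0},
    {"hand": 255,"x": -40,"y": 0,"z": -200,"roll": 0}
  ]
}}

```text
time_s: 16.9
position: [0.2613, -0.0666, 0.7483]
tool_rot: [0.099, 0.972, -0.021, 0.213]
wrist_force: [0.2, 0.6, -2.0]
gripper_width: 0.0149
gripper_force: 59.6
```

{"api": "send_rows", "payload": {
  "plan": [
    {"hand": 255,"x": -40,"y": 0,"z": -200,"roll": 0},
    {"hand": 255,"x": -40,"y": 0,"z": -200,"roll": 0}
  ]
}}

```text
time_s: 17.1
position: [0.2498, -0.0613, 0.7609]
tool_rot: [0.099, 0.967, -0.025, 0.233]
wrist_force: [-1.3, 0.4, -1.7]
gripper_width: 0.015
gripper_force: 59.6
```

```bash
cat >> h.py <<'E'
yaw=np.radians(-11); ca,sa=np.cos(yaw),np.sin(yaw); c3,s3=np.cos(np.pi/6),.5
AR=np.array([[ca*c3,-sa,-ca*s3],[sa*c3,ca,-sa*s3],[s3,0,c3]])  # arm axes as columns
def vsarm():
    s=manip.sense(); R=Ro.from_quat(s["tool_rot"]).as_matrix()
    W=np.stack([-AR[:,0],AR[:,1],-AR[:,2]],1)  # wanted tool axes
    print("rotvec err deg (tool axes)",np.degrees(Ro.from_matrix(R.T@W).as_rotvec()),"pos",s["position"],"t",s["time_s"],"q",s["q"])
E
python3 -c "
from h import *
vsarm()"
```

```text
rotvec err deg (tool axes) [-0.4202 -2.8579 -0.5557] pos [ 0.2498 -0.0613  0.7609] t 17.1 q [-0.2742 -0.1186  1.0506  2.2672  0.0304 -0.0633]
```

{"api": "send_rows", "payload": {
  "plan": [
    {"hand": 255,"x": -40,"y": 0,"z": -200,"roll": 0},
    {"hand": 255,"x": -40,"y": 0,"z": -200,"roll": 0}
  ]
}}

```text
time_s: 17.3
position: [0.2365, -0.0557, 0.773]
tool_rot: [0.099, 0.962, -0.028, 0.254]
wrist_force: [-0.8, -0.7, -2.4]
gripper_width: 0.015
gripper_force: 59.6
```

```bash
cat >> h.py <<'E'
O=np.array([.5575,-.1775,.175])
def go(p):  # arm-frame TCP target (mm) -> tool shift
    delta(O+AR@np.array(p)/1000)
def arm(p): return AR.T@(np.array(p)-O)*1000
E
python3 -c "
from h import *
vsarm(); go((0,0,130))"
```

```text
rotvec err deg (tool axes) [-0.5883 -0.4243 -0.5435] pos [ 0.2365 -0.0557  0.773 ] t 17.3 q [-0.2572 -0.1433  1.0688  2.2671  0.022  -0.0472]
d [  1.3 -52.6 557.6] roll None yaw now 168.37 tilt [ 0.4825 -0.1042 -0.8697] t 17.3
```

{"api": "send_rows", "payload": {
  "plan": [
    {"hand": 255,"x": 1,"y": -53,"z": 558,"roll": -0.5},
    {"hand": 255,"x": 1,"y": -53,"z": 558,"roll": -0.5},
    {"hand": 255,"x": 1,"y": -53,"z": 558,"roll": -0.5},
    {"hand": 255,"x": 1,"y": -53,"z": 558,"roll": -0.5},
    {"hand": 255,"x": 1,"y": -53,"z": 558,"roll": -0.5},
    {"hand": 255,"x": 1,"y": -53,"z": 558,"roll": -0.5},
    {"hand": 255,"x": 1,"y": -53,"z": 558,"roll": -0.5},
    {"hand": 255,"x": 1,"y": -53,"z": 558,"roll": -0.5},
    {"hand": 255,"x": 1,"y": -53,"z": 558,"roll": -0.5},
    {"hand": 255,"x": 1,"y": -53,"z": 558,"roll": -0.5},
    {"hand": 255,"x": 1,"y": -53,"z": 558,"roll": -0.5},
    {"hand": 255,"x": 1,"y": -53,"z": 558,"roll": -0.5}
  ]
}}

```text
time_s: 18.5
position: [0.4933, -0.1654, 0.2822]
tool_rot: [0.094, 0.963, -0.029, 0.251]
wrist_force: [0.9, 0.2, -2.0]
gripper_width: 0.0148
gripper_force: 59.7
```

{"api": "send_rows", "payload": {
  "plan": [
    {"hand": 255,"x": 0,"y": 0,"z": 0,"roll": 0},
    {"hand": 255,"x": 0,"y": 0,"z": 0,"roll": 0}
  ]
}}

```text
time_s: 18.7
position: [0.4931, -0.1653, 0.2842]
tool_rot: [0.094, 0.963, -0.029, 0.25]
wrist_force: [-0.5, 1.1, -1.4]
gripper_width: 0.0145
gripper_force: 59.5
```

```bash
python3 - <<'E'
from h import *
vsarm(); go((0,0,104))
t=manip.get_image('top');c=manip.get_image('scene')
cv2.imwrite("pics/top3.png",t);cv2.imwrite("pics/scene3.png",c)
for n,p in(("top",(0,0,0)),("scene",(0,0,0)),("scene",(20,0,0)),("scene",(20,13,0)),("scene",(20,-13,0))): print(n,p,proj(n,O+AR@np.array(p)/1e3))
a=cv2.resize(t[150:220,340:400],None,fx=6.5,fy=6.5,interpolation=cv2.INTER_CUBIC);b=cv2.resize(c[170:240,245:305],None,fx=6.5,fy=6.5,interpolation=cv2.INTER_CUBIC)
cv2.imwrite('pics/m3.png',np.hstack([a,b]))
E
```

```text
rotvec err deg (tool axes) [-0.5528 -0.7991 -0.0581] pos [ 0.4931 -0.1653  0.2842] t 18.7 q [-0.3639 -0.1165 -0.4585  0.724   0.074  -0.1492]
d [-2.4  0.5 23.3] roll None yaw now 168.93 tilt [ 0.477  -0.1025 -0.8729] t 18.7
top (0, 0, 0) [[372.5909 174.9914]]
scene (0, 0, 0) [[271.2009 219.8728]]
scene (20, 0, 0) [[270.8964 221.3366]]
scene (20, 13, 0) [[274.9054 221.2439]]
scene (20, -13, 0) [[266.8832 221.4295]]
```

View pics/m3.png

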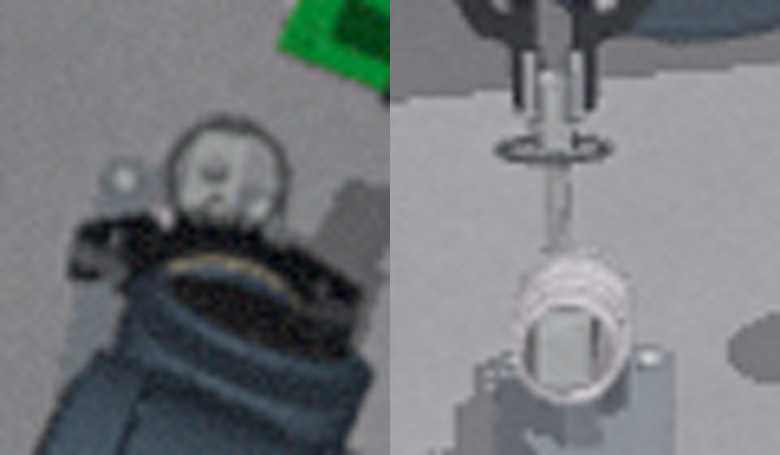

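The pin is held along the arm's axis with its ring open towards the free end. In the scene half (x6.5, offset 245,170, panel starting at column 390), the pin tip is at (557,248), the ring centre at (553,150) and the arm's end face centre at (565,347). In the top half (offset 340,150), the hole is at (214,173) and the ring spans x 168–288 with its top edge at y=118.

```bash
python3 - <<'E'
from h import *
s=manip.sense();R=Ro.from_quat(s["tool_rot"]).as_matrix();p=s["position"]
def tc(n,X):
    u=proj(n,X)[0]; o=(340,150,0) if n=="top" else (245,170,390)
    return (u-[o[0],o[1]]+.5)*6.5-.5+[o[2],0]
f=lambda x,y,z:p+R@np.array([x,y,z])/1000
print("tip",tc("scene",f(0,0,89)),"ring c",tc("scene",f(-25,0,31)),"head",tc("scene",f(0,0,-3)))
print("ring L,R top",tc("top",f(-25,-29,31)),tc("top",f(-25,29,31)),"far",tc("top",f(-54,0,31)))
print("end face c",tc("scene",O+AR@[.02,0,-.013]),"hole",tc("top",O))
print("hole",onz("top",(340+214.5/6.5-.5,150+173.5/6.5-.5),.175))
E
```

```text
tip [557.9539 249.1664] ring c [552.5974 145.4285] head [553.6514  68.974 ]
ring L,R top [289.2523 180.4832] [166.6114 153.1958] far [242.2277 107.1145]
end face c [561.9191 361.5913] hole [214.5907 165.1939]
hole [ 0.5535 -0.1772  0.175 ]
```

```bash
python3 - <<'E'
from h import *
g=cv2.cvtColor(cv2.imread("pics/top0.png"),cv2.COLOR_BGR2GRAY)
print("cols 366..380"); 
for r in range(164,186): print(r,g[r,366:381])
print(proj("top",O+AR@[.02,0,0]),proj("top",O+AR@[.02,.013,0]),proj("top",O+AR@[.02,-.013,0]),proj("top",O+AR@[-.02,.013,0]),proj("top",O+AR@[-.02,-.013,0]))
E
```

```text
cols 366..380
164 [134 137 133 137 132 131 133 134 135 136 134 131 132 132 134]
165 [130 133 134 137 138 130 134 133 134 135 137 135 131 135 132]
166 [127 131 132 131 135 130 129 134 130 134 137 135 134 128 132]
167 [130 128 135 132 127 128 132 132 132 134 133 133 135 133 131]
168 [130 132 132 134 118 102 116 122 118 125 133 135 133 131 135]
169 [131 130 133 133 119 107 100  99 100 107 112 115 127 131 133]
170 [130 132 132 130 139 140 134 126 125 111 103 103 118 128 136]
171 [136 133 134 128 146 151 152 152 150 144 139 135 136 134 133]
172 [133 135 133 124 147 150 155 155 155 154 152 153 145 135 132]
173 [130 134 132 128 145 155 148 145 151 155 154 149 136 133 134]
174 [137 137 127 133 149 146 137 133 141 151 155 148 135 133 136]
175 [132 133 123 137 140 131 130 131 118 141 155 142 132 135 131]
176 [122 123 113 141 133 103 107 106 102 137 148 140 136 131 135]
177 [114 109 122 143 141 110  97  96 108 140 149 139 135 132 134]
178 [108 105 128 149 147 140 132 135 140 150 145 128 120 122 129]
179 [119 113 137 150 151 153 148 152 154 155 137 114 112 111 126]
180 [128 124 147 151 153 153 149 149 155 151 130 111 113 119 127]
181 [124 132 145 150 153 153 153 151 153 148 123 112 125 146 150]
182 [123 125 144 149 151 150 150 153 154 145 122 108 128 156 163]
183 [153 146 156 157 149 147 148 151 148 135 104  89 102 130 140]
184 [167 167 172 172 165 158 158 155 150 128 108  94 101 109 112]
185 [168 174 177 177 177 170 169 161 155 146 136 124 112 112 114]
[[374.0024 169.085 ]] [[370.0302 168.2155]] [[377.9772 169.9552]] [[367.2477 179.9869]] [[375.1338 181.7214]]
```

```bash
sed -i 's/^O=.*/O=np.array([.5545,-.177,.175])/' h.py; python3 -c "
from h import *
go((2.5,0,95));go((2.5,0,78));go((2.5,0,41))"
```

```text
d [-0.3  0.7 32.7] roll None yaw now 168.96 tilt [ 0.4808 -0.1039 -0.8707] t 18.8
d [-0.5  0.8 49.7] roll None yaw now 168.96 tilt [ 0.4808 -0.1039 -0.8707] t 18.8
d [-0.9  1.2 86.7] roll None yaw now 168.96 tilt [ 0.4808 -0.1039 -0.8707] t 18.8
```

{"api": "send_rows", "payload": {
  "plan": [
    {"hand": 255,"x": 0,"y": 1,"z": 15,"roll": 0},
    {"hand": 255,"x": 0,"y": 1,"z": 28,"roll": 0},
    {"hand": 255,"x": 0,"y": 1,"z": 36,"roll": 0},
    {"hand": 255,"x": 0,"y": 1,"z": 42,"roll": 0},
    {"hand": 255,"x": 0,"y": 1,"z": 46,"roll": 0},
    {"hand": 255,"x": 0,"y": 1,"z": 50,"roll": 0},
    {"hand": 255,"x": 0,"y": 1,"z": 50,"roll": 0}
  ]
}}

```text
time_s: 19.5
position: [0.5188, -0.1698, 0.2423]
tool_rot: [0.094, 0.963, -0.029, 0.253]
wrist_force: [4.9, 0.5, -1.9]
gripper_width: 0.0153
gripper_force: 59.2
```

```bash
python3 -c "
from h import *
vsarm();s=manip.sense();print(arm(s['position']),s['wrist_force']@AR,s['torque']);go((2.5,0,41))"
```

```text
rotvec err deg (tool axes) [-0.5488 -0.5353 -0.0297] pos [ 0.5188 -0.1698  0.2423] t 19.5 q [-0.3524 -0.046  -0.5116  0.5951  0.0692 -0.1393]
[ 2.0933  0.2387 76.5079] [ 3.1834  1.4429 -4.0084] [ 0.2851 -0.6389  0.2573]
d [-0.7  0.1 35.5] roll None yaw now 168.96 tilt [ 0.481  -0.1033 -0.8706] t 19.5
```

{"api": "send_rows", "payload": {
  "plan": [
    {"hand": 255,"x": -1,"y": 0,"z": 7,"roll": 0},
    {"hand": 255,"x": -1,"y": 0,"z": 14,"roll": 0},
    {"hand": 255,"x": -1,"y": 0,"z": 20,"roll": 0},
    {"hand": 255,"x": -1,"y": 0,"z": 25,"roll": 0},
    {"hand": 255,"x": -1,"y": 0,"z": 29,"roll": 0},
    {"hand": 255,"x": -1,"y": 0,"z": 32,"roll": 0},
    {"hand": 255,"x": -1,"y": 0,"z": 32,"roll": 0}
  ]
}}

```text
time_s: 20.2
position: [0.5346, -0.1732, 0.214]
tool_rot: [0.094, 0.963, -0.029, 0.252]
wrist_force: [9.3, 2.0, -3.2]
gripper_width: 0.0147
gripper_force: 59.0
```

```bash
python3 -c "
from h import *
vsarm();s=manip.sense();print(arm(s['position']),s['wrist_force']@AR,s['torque']);go((2.5,0,41))"
```

```text
rotvec err deg (tool axes) [-0.5453 -0.6182 -0.0346] pos [ 0.5346 -0.1732  0.214 ] t 20.2 q [-0.3469  0.0066 -0.5388  0.5165  0.0663 -0.1345]
[ 1.9863 -0.0655 43.8972] [ 6.019   3.7893 -7.1209] [ 0.5793 -1.4338  0.5232]
d [-0.5  0.1  2.9] roll None yaw now 168.96 tilt [ 0.4798 -0.1029 -0.8713] t 20.2
```

{"api": "send_rows", "payload": {
  "plan": [
    {"hand": 255,"x": -2,"y": 0,"z": 2,"roll": 0},
    {"hand": 255,"x": -2,"y": 0,"z": 3,"roll": 0},
    {"hand": 255,"x": -2,"y": 0,"z": 4,"roll": 0},
    {"hand": 255,"x": -2,"y": 0,"z": 5,"roll": 0},
    {"hand": 255,"x": -2,"y": 0,"z": 5,"roll": 0}
  ]
}}

```text
time_s: 20.7
position: [0.537, -0.1739, 0.2113]
tool_rot: [0.095, 0.963, -0.029, 0.251]
wrist_force: [-12.2, 6.3, 16.3]
gripper_width: 0.0147
gripper_force: 63.0
```

```bash
python3 -c "
from h import *
vsarm();s=manip.sense();print(arm(s['position']),s['wrist_force']@AR,s['torque'])
t=manip.get_image('top');c=manip.get_image('scene')
cv2.imwrite('pics/top4.png',t);cv2.imwrite('pics/scene4.png',c)
a=cv2.resize(t[150:220,340:400],None,fx=6.5,fy=6.5,interpolation=cv2.INTER_CUBIC);b=cv2.resize(c[180:250,245:305],None,fx=6.5,fy=6.5,interpolation=cv2.INTER_CUBIC)
cv2.imwrite('pics/m4.png',np.hstack([a,b]))
"
```

```text
rotvec err deg (tool axes) [-0.5828 -0.687  -0.0602] pos [ 0.537  -0.1739  0.2113] t 20.7 q [-0.3459  0.0138 -0.5384  0.5106  0.0651 -0.1333]
[ 2.7639 -0.2525 40.3137] [-3.2172  3.8154 20.7058] [0.9533 1.0071 0.4292]
```

View pics/m4.png

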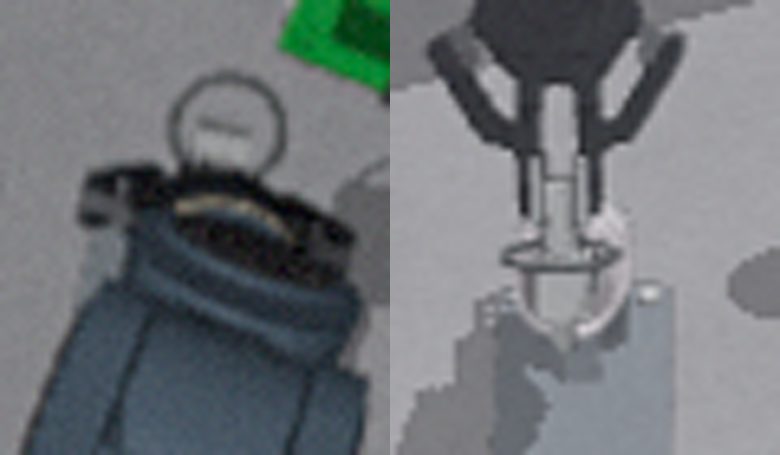

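The pin's head is home (20 N along the arm's axis, TCP 40 mm above the mouth). Its point shows below the arm at (567,340) and the ring is open towards the free end. I'll release it and back off.

{"api": "send_rows", "payload": {
  "plan": [
    {"hand": 255,"x": 0,"y": 0,"z": 0,"roll": 0},
    {"hand": 80,"x": 0,"y": 0,"z": 0,"roll": 0},
    {"hand": 80,"x": 0,"y": 0,"z": 0,"roll": 0},
    {"hand": 80,"x": 0,"y": 0,"z": 0,"roll": 0},
    {"hand": 80,"x": 0,"y": 0,"z": -20,"roll": 0},
    {"hand": 80,"x": 0,"y": 0,"z": -45,"roll": 0},
    {"hand": 255,"x": 0,"y": 0,"z": -70,"roll": 0},
    {"hand": 255,"x": 0,"y": 0,"z": -70,"roll": 0},
    {"hand": 255,"x": 0,"y": 0,"z": -70,"roll": 0}
  ]
}}

```text
time_s: 21.7
position: [0.5046, -0.167, 0.2717]
tool_rot: [0.095, 0.963, -0.029, 0.252]
wrist_force: [-0.4, -0.4, -0.5]
gripper_width: 0.0154
gripper_force: 0.0
```

```bash
python3 -c "
from h import *
vsarm();s=manip.sense();print(arm(s['position']),s['wrist_force']@AR)
go((45,0,60));go((45,0,-4))
c=manip.get_image('scene');cv2.imwrite('pics/scene5.png',c)
print('diff ring area moved?',cv2.absdiff(c,cv2.imread('pics/scene4.png'))[215:235,262:285].mean())
"
```

```text
rotvec err deg (tool axes) [-0.5995 -0.6352 -0.059 ] pos [ 0.5046 -0.167   0.2717] t 21.7 q [-0.3575 -0.0907 -0.4715  0.6818  0.0705 -0.1433]
[  4.2346   0.2424 109.1758] [-0.5674 -0.4286 -0.2772]
d [-41.3   0.3  48.7] roll None yaw now 168.93 tilt [ 0.4793 -0.1038 -0.8715] t 21.7
d [-42.    1.  112.7] roll None yaw now 168.93 tilt [ 0.4793 -0.1038 -0.8715] t 21.7
diff ring area moved? 4.530434782608696
```

{"api": "send_rows", "payload": {
  "plan": [
    {"hand": 255,"x": -41,"y": 0,"z": 0,"roll": 0},
    {"hand": 255,"x": -41,"y": 0,"z": 30,"roll": 0},
    {"hand": 255,"x": -41,"y": 0,"z": 60,"roll": 0},
    {"hand": 255,"x": -42,"y": 0,"z": 75,"roll": 0},
    {"hand": 255,"x": -42,"y": 0,"z": 85,"roll": 0},
    {"hand": 255,"x": -42,"y": 1,"z": 95,"roll": 0},
    {"hand": 255,"x": -42,"y": 1,"z": 105,"roll": 0},
    {"hand": 255,"x": -42,"y": 1,"z": 113,"roll": 0},
    {"hand": 255,"x": -42,"y": 1,"z": 113,"roll": 0},
    {"hand": 255,"x": -42,"y": 1,"z": 113,"roll": 0}
  ]
}}

```text
time_s: 22.75
position: [0.5949, -0.1846, 0.1941]
tool_rot: [0.094, 0.963, -0.029, 0.252]
wrist_force: [0.2, 0.0, -0.3]
gripper_width: -0.0001
gripper_force: 0.0
```

```bash
python3 -c "
from h import *
s=manip.sense();print(arm(s['position']),s['wrist_force']@AR)"
```

```text
[45.1812  0.2556 -4.037 ] [ 0.0566  0.0628 -0.3867]
```

{"api": "send_rows", "payload": {
  "plan": [
    {"hand": 255,"x": 0,"y": 0,"z": -50,"roll": 0},
    {"hand": 255,"x": 0,"y": 0,"z": -100,"roll": 0},
    {"hand": 255,"x": 0,"y": 0,"z": -150,"roll": 0},
    {"hand": 0,"x": 0,"y": 0,"z": -200,"roll": 0},
    {"hand": 0,"x": 0,"y": 0,"z": -200,"roll": 0}
  ]
}}

```text
time_s: 23.25
position: [0.4988, -0.1641, 0.3769]
tool_rot: [0.094, 0.961, -0.031, 0.257]
wrist_force: [1.6, 0.1, -0.5]
gripper_width: 0.0282
gripper_force: 0.0
```

```bash
python3 -c "
from h import *
t=manip.get_image('top');c=manip.get_image('scene')
cv2.imwrite('pics/top6.png',t);cv2.imwrite('pics/scene6.png',c)
a=cv2.resize(t[150:220,340:400],None,fx=6.5,fy=6.5,interpolation=cv2.INTER_CUBIC);b=cv2.resize(c[180:250,245:305],None,fx=6.5,fy=6.5,interpolation=cv2.INTER_CUBIC)
cv2.imwrite('pics/m6.png',np.hstack([a,b])); s=manip.sense();print(s['position'],s['q'])
"
```

```text
[ 0.4989 -0.164   0.3707] [-0.3555 -0.1385 -0.2588  0.938   0.0698 -0.1416]
```

View pics/m6.png

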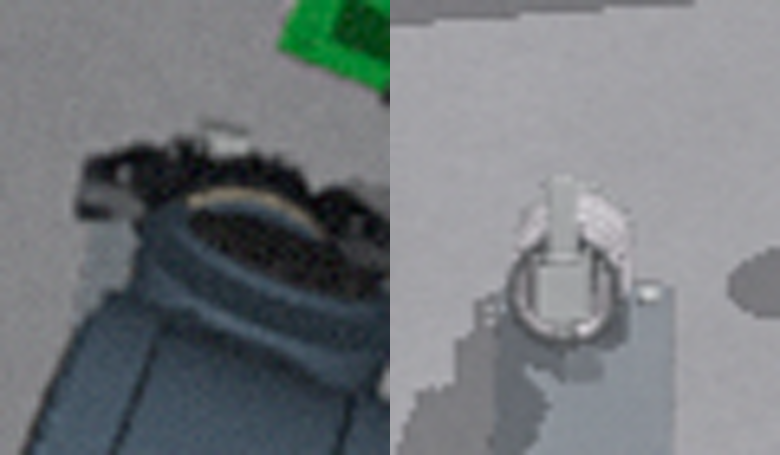

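The scene half shows the ring shut around the arm's end (far side at (565,340), below the arm) with the pin upright in its hole. The tool's 30° tilt lies in the pads' plane, so it can still grip the master's upright neck across y, and I'll return it that way.

```bash
python3 - <<'E'
from h import *
c=cv2.imread("pics/scene6.png")
# check master near predicted place: rim centre prediction in scene and top
print(proj("scene",[[.580,.0177,.120],[.580,.0177,0]]),proj("top",[[.580,.0177,.12]]))
x,y=proj("scene",[[.580,.0177,.10]])[0].astype(int)
g=cv2.cvtColor(c,cv2.COLOR_BGR2GRAY)
for r in range(y-12,y+28,4): print(r,x-14,g[r,x-14:x+15])
delta((.525,.030,.2025));delta((.5826,.0171,.098))
E
```

```text
[[329.4772 227.0795]
 [328.2883 250.6976]] [[312.3202 170.9828]]
219 315 [161 151 166 177 193 171 143 148 154 148 166 163 162 165 164 165 162 160
 164 164 164 165 166 166 165 167 162 161 164]
223 315 [147 146 146 146 142 142 141 142 155 164 163 165 179 191 191 189 190 189
 188 182 172 161 163 162 162 159 128 133 130]
227 315 [159 161 160 161 163 165 165 160 165 191 173 127 124 120 126 128 132 128
 126 124 119 121 153 191 174 163 161 120 125]
231 315 [163 162 160 162 163 161 162 160 127 132 178 190 156 127 122 123 126 127
 123 118 128 170 191 157 141 168 168 169 161]
235 315 [162 161 164 162 161 164 164 158 110 118 119 124 124 127 125 125 127 128
 122 124 124 128 130 133 160 167 167 166 165]
239 315 [162 163 163 160 163 163 158 125 137 122 123 122 127 127 127 129 128 129
 125 126 125 127 131 163 181 163 165 165 165]
243 315 [164 163 166 162 163 162 149 134 115 121 123 128 139 147 146 148 156 177
 171 156 156 138 128 137 175 170 165 164 161]
247 315 [165 167 168 165 168 160 121 115 117 126 136 139 141 132 130 129 129 131
 130 147 158 160 134 127 142 165 164 164 165]
251 315 [122 123 122 122 122 122 113 114 123 136 135 126 127 126 132 129 130 130
 124 124 134 157 152 133 147 164 162 163 162]
255 315 [122 118 123 124 121 122 121 119 119 121 127 127 128 128 132 129 131 126
 128 126 128 130 132 155 165 165 165 161 162]
d [ 93.2 196.9 138.5] roll None yaw now 168.95 tilt [ 0.4828 -0.1049 -0.8694] t 23.35
d [ 93.5 196.5 258.6] roll None yaw now 168.95 tilt [ 0.4828 -0.1049 -0.8694] t 23.35
```

{"api": "send_rows", "payload": {
  "plan": [
    {"hand": 0,"x": 93,"y": 200,"z": 100,"roll": 0},
    {"hand": 0,"x": 93,"y": 200,"z": 130,"roll": 0},
    {"hand": 0,"x": 93,"y": 200,"z": 138,"roll": 0},
    {"hand": 0,"x": 93,"y": 200,"z": 138,"roll": 0},
    {"hand": 0,"x": 93,"y": 200,"z": 138,"roll": 0},
    {"hand": 0,"x": 93,"y": 200,"z": 138,"roll": 0},
    {"hand": 0,"x": 93,"y": 200,"z": 138,"roll": 0},
    {"hand": 0,"x": 93,"y": 200,"z": 138,"roll": 0}
  ]
}}

```text
time_s: 24.15
position: [0.525, 0.0331, 0.2008]
tool_rot: [0.094, 0.963, -0.029, 0.251]
wrist_force: [0.6, -0.2, 1.0]
gripper_width: 0.0852
gripper_force: 0.0
```

```bash
python3 - <<'E'
from h import *
print(manip.sense()['gripper_width'],manip.sense()['q'],manip.sense()['position'])
t=cv2.cvtColor(manip.get_image("top"),cv2.COLOR_BGR2GRAY);c=cv2.cvtColor(manip.get_image("scene"),cv2.COLOR_BGR2GRAY)
for r in (236,239,242): print(r,c[r,312:346])
vsarm();delta((.5826,.0205,.098))
E
```

```text
0.08515818004939046 [ 0.1598 -0.0288 -0.6059  0.5116 -0.1793  0.3107] [0.525  0.0331 0.2008]
236 [166 167 165 163 163 163 162 162 163 161 153 112 115 122 124 128 129 128
 130 129 127 125 123 125 128 126 131 162 165 163 163 166 166 158]
239 [162 163 162 160 160 162 160 163 162 156 127 138 121 120 123 126 127 128
 126 130 128 127 126 127 127 133 164 179 164 164 166 165 166 167]
242 [164 163 165 164 162 162 163 165 163 153 119 113 123 133 144 140 132 127
 132 131 129 124 137 180 184 155 134 161 168 163 163 163 167 163]
rotvec err deg (tool axes) [-0.5946 -0.5678 -0.1271] pos [0.5254 0.0325 0.2018] t 24.25 q [ 0.1585 -0.0301 -0.6053  0.5115 -0.1794  0.3111]
d [  0.1   0.4 119.2] roll None yaw now 168.85 tilt [ 0.4804 -0.1039 -0.8709] t 24.25
```

{"api": "send_rows", "payload": {
  "plan": [
    {"hand": 0,"x": 0,"y": 1,"z": 40,"roll": 0},
    {"hand": 0,"x": 0,"y": 1,"z": 75,"roll": 0},
    {"hand": 0,"x": 0,"y": 1,"z": 100,"roll": 0},
    {"hand": 0,"x": 0,"y": 1,"z": 119,"roll": 0},
    {"hand": 0,"x": 0,"y": 1,"z": 119,"roll": 0},
    {"hand": 0,"x": 0,"y": 1,"z": 119,"roll": 0}
  ]
}}

```text
time_s: 24.85
position: [0.5822, 0.0212, 0.0977]
tool_rot: [0.095, 0.963, -0.029, 0.252]
wrist_force: [0.4, -0.1, -0.1]
gripper_width: 0.0853
gripper_force: 0.0
```

{"api": "send_rows", "payload": {
  "plan": [
    {"hand": 100,"x": 0,"y": 0,"z": 0,"roll": 0},
    {"hand": 100,"x": 0,"y": 0,"z": 0,"roll": 0},
    {"hand": 255,"x": 0,"y": 0,"z": 0,"roll": 0},
    {"hand": 255,"x": 0,"y": 0,"z": 0,"roll": 0},
    {"hand": 255,"x": 0,"y": 0,"z": 0,"roll": 0}
  ],
  "newtons": 60
}}

```text
time_s: 25.35
position: [0.5825, 0.0224, 0.0988]
tool_rot: [0.094, 0.962, -0.029, 0.253]
wrist_force: [-5.5, 0.6, 10.2]
gripper_width: 0.0556
gripper_force: 61.7
```

```bash
python3 - <<'E'
from h import *
s=manip.sense();print(s['position'],s['torque'],s['wrist_force'])
p=s['position'];
delta(p+[0,0,.11]); delta((p[0]-.0924,.184,p[2]+.11)); delta((p[0]-.0924,.184,p[2]+.046))
E
```

```text
[0.5825 0.0224 0.0988] [-0.0077  0.5658 -0.047 ] [-5.4519  0.6449 10.1536]
d [-54.2  -0.8 -95.7] roll None yaw now 168.94 tilt [ 0.4816 -0.103  -0.8703] t 25.35
d [  51.7  139.5 -156.9] roll None yaw now 168.94 tilt [ 0.4816 -0.103  -0.8703] t 25.35
d [  83.3  140.  -101.2] roll None yaw now 168.94 tilt [ 0.4816 -0.103  -0.8703] t 25.35
```

{"api": "send_rows", "payload": {
  "plan": [
    {"hand": 255,"x": -20,"y": 0,"z": -35,"roll": 0},
    {"hand": 255,"x": -40,"y": 0,"z": -70,"roll": 0},
    {"hand": 255,"x": -54,"y": -1,"z": -96,"roll": 0},
    {"hand": 255,"x": -30,"y": 30,"z": -110,"roll": 0},
    {"hand": 255,"x": 0,"y": 70,"z": -130,"roll": 0},
    {"hand": 255,"x": 30,"y": 110,"z": -145,"roll": 0},
    {"hand": 255,"x": 52,"y": 139,"z": -157,"roll": 0},
    {"hand": 255,"x": 52,"y": 139,"z": -157,"roll": 0},
    {"hand": 255,"x": 63,"y": 140,"z": -137,"roll": 0},
    {"hand": 255,"x": 74,"y": 140,"z": -117,"roll": 0},
    {"hand": 255,"x": 77,"y": 140,"z": -112,"roll": 0},
    {"hand": 255,"x": 77,"y": 140,"z": -112,"roll": 0}
  ]
}}

```text
time_s: 26.55
position: [0.4887, 0.1831, 0.1545]
tool_rot: [0.094, 0.963, -0.03, 0.25]
wrist_force: [1.0, 0.1, -6.7]
gripper_width: 0.055
gripper_force: 68.5
```

```bash
python3 - <<'E'
from h import *
s=manip.sense();print(s['position'],s['torque'],s['wrist_force'],s['gripper_width'])
delta((.4901,.184,.1448))
t=manip.get_image('top');c=manip.get_image('scene')
cv2.imwrite('pics/top7.png',t);cv2.imwrite('pics/scene7.png',c)
a=cv2.resize(t[155:225,240:300],None,fx=6.5,fy=6.5,interpolation=cv2.INTER_CUBIC);b=cv2.resize(c[185:255,340:400],None,fx=6.5,fy=6.5,interpolation=cv2.INTER_CUBIC)
cv2.imwrite('pics/m7.png',np.hstack([a,b]))
g=cv2.cvtColor(c,cv2.COLOR_BGR2GRAY)
print(proj("scene",[[.4876,.184,.166],[.4876,.184,.176]]))
for r in range(186,204,2): print(r,g[r,355:385])
E
```

```text
[0.4887 0.1831 0.1545] [ 0.2058  1.0492 -0.0503] [ 0.9531  0.0816 -6.7119] 0.05504819120789787
d [3.7 1.2 9. ] roll None yaw now 169.01 tilt [ 0.4765 -0.1046 -0.873 ] t 26.55
[[368.0137 192.9337]
 [368.2794 190.7945]]
186 [ 67 102 111  51  54  59  60 106 168 164 161 159 160 161 162 162 160 160
 166 159 100  48  57  57  69  74  52  55  63  60]
188 [ 55  54  53  58  56  59 107 166 155 144 144 140 137 145 151 146 148 145
 150 159 157  93  59  64  60  56  55  50  50  66]
190 [157  97  55  56  58  97 178 184 136 109 119 125 126 130 129 123 120 122
 130 145 142  70  46  53  56  77 144 163 158 160]
192 [165 156  47  58 112 154 135 188 141 110 122 126 128 129 128 125 122 117
 114 134 187 178 121 126  63 122 163 160 162 162]
194 [168 158  46  68 125 155  90 156 185 168 136 124 125 125 126 121 118 117
 127 167 187 127 136 127  75 142 164 162 159 160]
196 [165 135  48  74 128 138  91 115 119 129 148 173 184 188 190 189 184 182
 160 145 122  93 132  97  74 145 162 161 161 164]
198 [167 157  36  65 121 140  95 118 119 125 122 123 124 127 129 127 123 123
 124 127 120  75 134  98  75 143 164 161 162 161]
200 [165 167 158 125 119 116  99 118 121 123 127 128 127 129 128 125 123 125
 129 124 100  74 152 150 160 165 164 163 161 160]
202 [164 164 165 161 126 127 113 119 123 123 126 127 128 128 126 124 126 125
 125 125 122 167 163 164 166 164 164 162 164 164]
```

{"api": "send_rows", "payload": {
  "plan": [
    {"hand": 255,"x": 1,"y": 1,"z": 3,"roll": 0},
    {"hand": 255,"x": 2,"y": 1,"z": 5,"roll": 0},
    {"hand": 255,"x": 3,"y": 1,"z": 7,"roll": 0},
    {"hand": 255,"x": 4,"y": 1,"z": 8,"roll": 0},
    {"hand": 255,"x": 4,"y": 1,"z": 9,"roll": 0},
    {"hand": 255,"x": 4,"y": 1,"z": 9,"roll": 0}
  ]
}}

```text
time_s: 27.25
position: [0.491, 0.1846, 0.1457]
tool_rot: [0.094, 0.963, -0.029, 0.252]
wrist_force: [0.8, -0.2, -6.7]
gripper_width: 0.0552
gripper_force: 68.5
```

```bash
python3 - <<'E'
from h import *
s=manip.sense();print(s['position'],s['torque'],s['wrist_force'],s['gripper_width'])
delta((.4901,.184,.1448))
E
```

```text
[0.491  0.1846 0.1457] [0.2247 1.0517 0.0063] [ 0.799  -0.2307 -6.7244] 0.05516084997316117
d [ 1.1 -0.7  0.4] roll None yaw now 168.95 tilt [ 0.4788 -0.1034 -0.8718] t 27.25
```

{"api": "send_rows", "payload": {
  "plan": [
    {"hand": 255,"x": 1,"y": -0.5,"z": 1.5,"roll": 0},
    {"hand": 255,"x": 1,"y": -0.5,"z": 1.5,"roll": 0},
    {"hand": 90,"x": 1,"y": -0.5,"z": 1.5,"roll": 0},
    {"hand": 0,"x": 1,"y": -0.5,"z": 1.5,"roll": 0},
    {"hand": 0,"x": 1,"y": -0.5,"z": 1.5,"roll": 0},
    {"hand": 0,"x": 1,"y": -0.5,"z": 1.5,"roll": 0},
    {"hand": 0,"x": 1,"y": 0,"z": -25,"roll": 0},
    {"hand": 0,"x": 1,"y": 0,"z": -70,"roll": 0},
    {"hand": 0,"x": 1,"y": 0,"z": -115,"roll": 0},
    {"hand": 0,"x": 1,"y": 0,"z": -160,"roll": 0},
    {"hand": 0,"x": 1,"y": 0,"z": -160,"roll": 0}
  ]
}}

```text
time_s: 28.35
position: [0.4137, 0.2029, 0.2905]
tool_rot: [0.095, 0.962, -0.026, 0.255]
wrist_force: [1.2, 0.6, 0.4]
gripper_width: 0.0855
gripper_force: 0.0
```

```bash
python3 - <<'E'
from h import *
t=manip.get_image('top');c=manip.get_image('scene')
o=cv2.imread("pics/scene0.png"); 
print("sleeve/comparator/case diffs",[cv2.absdiff(c,o)[y0:y1,x0:x1].mean().round(1) for x0,x1,y0,y1 in((305,330,198,226),(328,352,264,296),(428,495,165,240),(143,194,230,272))])
f=lambda im,x,y:cv2.resize(im[y:y+65,x:x+60],None,fx=6.5,fy=6.5,interpolation=cv2.INTER_CUBIC)
cv2.imwrite('pics/m8.png',np.hstack([f(c,340,185),f(c,245,185)]))
g=cv2.cvtColor(c,cv2.COLOR_BGR2GRAY);g0=cv2.cvtColor(o,cv2.COLOR_BGR2GRAY)
print([( (dx,dy),round(float(np.abs(g[185:215,355:380].astype(int)-np.roll(g0,(dy,dx),(0,1))[185:215,355:380]).mean()),1)) for dx in(-1,0,1) for dy in(-1,0,1)])
s=manip.sense();print(s['position'],s['wrist_force'])
E
```

```text
sleeve/comparator/case diffs [np.float64(8.0), np.float64(1.2), np.float64(2.0), np.float64(1.7)]
[((-1, -1), 10.1), ((-1, 0), 7.0), ((-1, 1), 8.8), ((0, -1), 8.2), ((0, 0), 1.8), ((0, 1), 7.3), ((1, -1), 9.6), ((1, 0), 6.8), ((1, 1), 9.4)]
[0.4137 0.2019 0.2859] [ 0.4301 -1.1153 -0.1616]
```

View pics/m8.png

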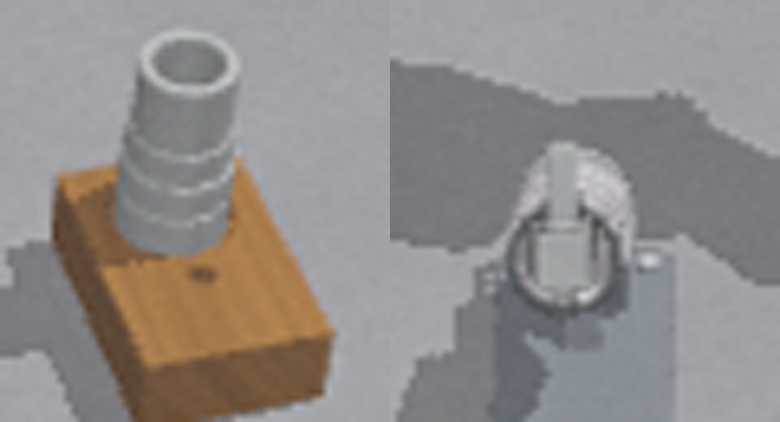

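The master is back exactly where it started: zero pixel shift against the first picture. The ring is shut around the arm's end. Handing in.

```bash
python3 -c "
from plant import manip
print(manip.sign_off())"
```

```text
the job is handed in; nothing more can be done
None
```

I handed the job in at about 28 s of the 72 s allowed: the pictures show the pin home with its ring snapped shut around the arm's end and the master back in its seat as at the start, but sign-off returned no verdict.

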